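Fetch the brass hub from behind the cans

ROBOT

A 6-joint arm with a two-finger parallel gripper is mounted at the origin on the work surface. World frame = base frame: x ahead of the robot, y to its left, z up, the work surface at z = 0. Lengths are in m, angles in rad, forces in N, time in s.
With the tool pointing down it reaches from about 0.35 to 0.725 m from the base axis. Payload 4.3 kg.
Tool frame: the origin (TCP) lies at the very end of the fingers, on their centre line; the grasp point (between the pads) lies 19 mm behind it; z points along the fingers, y is the line along which they close (so a half turn about z gives the same grasp; the last joint's range is limited). The gripper opens to 85 mm and grips with 20 to 120 N. Pads are 22 mm wide; open, the fingers measure 114 mm over their backs; the gripper's body (76 mm by 85 mm) begins 54 mm behind the grasp point. The pads swing forward as they close: fully open they stand 13 mm farther back than shut.
Start: joints at [0.991, 0.377, 0.081, 1.274, 0, 1.46], TCP at [0.26, 0.513, 0.231] pointing down, gripper open.
Joint ranges: [-2.72, 2.72], [-0.84, 1.66], [-1.02, 1.22], [-1.77, 2.12], [-1.37, 1.28], [-3.14, 3.14]. Speed limits (rad/s): [2.57, 2.57, 3.14, 3.14, 3.14, 3.14].

INTERFACE

Orientations are given as [roll, pitch, yaw] about the fixed x, y, z axes, in that order (R = Rz(yaw) Ry(pitch) Rx(roll)).
In Python, from bench import bot, vision gives the robot as it stands.
- The arm moves only by the tool move_arm, never from a script. Its arguments are lists of equal length, an entry for each row: "slide": the shift along the tool's x, y, z in m, a list of three; "dr": the turn, a rotation vector about the tool's x, y, z in rad, a list of three. In form: {"slide": [[tx, ty, tz], ...], "dr": [[ax, ay, az], ...]}. A call has 1 to 8 rows; each row is the pose to reach, as a shift and turn from the pose commanded when the call began, along the tool's axes at that moment; what a row does not reach only later rows make up. A row lasts 1/12 s, in which the tool goes at most 41.7 mm and 7.16 degrees, less where a joint would pass 70% of its speed; a pose out of reach is approached as far as the arm can. A call with a gripper value outside its range is refused whole. "hand" is the opening, from 0 (shut) to 1 (fully open), set as the call begins (left out, the last holds). The fingers move at their own pace and stop on an object; "force" is the grip in N (left out, the last holds). Time passes only in rows, so rows that repeat a pose let the fingers close. It gives the time, the measured TCP pose, the force, the opening and the grip force at its end, in the units of the state.
- bot.get_obs(): the state, without advancing time (a new reading comes with each control period).
- vision.get_image(name): name is "scene" or "top"; returns a dict with "frame" (480x640x3 uint8, red, green, blue), "z_map" (480x640 float32, m along the optical axis (not along the pixel's ray), 0 where there is no reading), "fx", "fy", "cx", "cy" (pixels), "dist_coeffs" ([k1, k2, p1, p2, k3] as OpenCV has them; the pictures are not rectified), "pose" (4x4, takes a point from camera to world coordinates). Camera axes: x right, y down, z forward; pixel columns grow to the right and rows downward; lengths in m; the calibration is good to about 2 mm. A picture is of the moment at which its call begins.
- bot.sign_off(): hands the job in; it is judged then, once.
The state is a dict: "clock": time; "joints": joint angles; "joint_vel": joint speeds; "joint_efforts": joint torques, N m; "ee_pos": TCP position; "ee_rot": TCP orientation; "ft_force": force on the tool from outside, world axes, zero at the start; "torque": the same for the moment, N m; "opening": opening from 0.0 (shut) to 1.0 (fully open); "gripper_force": force on a finger pad.
Only numpy, scipy, OpenCV 4.12 (cv2) and the standard library are available. Lean on these libraries where they do the work, as an engineer would, in place of code of your own. Each camera call takes 0.05 s, during which the arm holds its last target. There are 200 camera calls.

TASK

The brass hub at the back of the blue rack is hemmed in by three cans: first stand all three cans upright in the shallow steel tray, leaving the hub where it is, then take the brass hub out and set it flat inside the yellow ring of the grey jig plate. Then put every can back upright in the rack, each exactly where it stood before. Never knock a can over, and leave the grey steel hub, the green drill and the orange tape roll alone.

Things in the scene. Friction and masses are not known exactly. Their poses are not given: they have to be found in the camera images.
- red_can: Red closed can, upright: round body 52 mm diameter, 100 mm high, white paper band low down, narrower white cap on top; 122 mm high in all; about 0.19-0.35 kg. Origin: centre of its underside, z up. It starts in the blue rack, in front of, left or right of the brass hub (centres about 66 mm apart); which can is where changes
- yellow_can: Yellow closed can, upright: round body 52 mm diameter, 100 mm high, white paper band low down, narrower black cap on top; 122 mm high in all; about 0.19-0.35 kg. Origin: centre of its underside, z up. It starts in the blue rack, in front of, left or right of the brass hub (centres about 66 mm apart); which can is where changes
- white_can: White closed can, upright: round body 52 mm diameter, 100 mm high, white paper band low down, narrower green cap on top; 122 mm high in all; about 0.19-0.35 kg. Origin: centre of its underside, z up. It starts in the blue rack, in front of, left or right of the brass hub (centres about 66 mm apart); which can is where changes
- brass_hub: Brass-coloured machine hub: a round flange 60 mm in diameter and 8 mm thick at the foot, a barrel 44 mm in diameter above it, 42 mm high in all, black bore in the top. Origin: centre of its underside, z up. 0.36-0.54 kg. It stands at the back of the blue rack between the cans, with gaps of about 10 mm, so fingers fit round it only once the cans are gone
- steel_hub: Dark grey steel hub of the same shape as the brass one (a round flange 60 mm in diameter and 8 mm thick at the foot, a barrel 44 mm in diameter above it, 42 mm high in all, black bore in the top. Origin: centre of its underside, z up); stands on the bench amid the others, nearest the robot; not needed, leave it
- rack: Blue open parts rack, fixed, 160 (x) x 214 (y) mm, floor 8 mm thick, lips 16 mm high at the front (-x) and both sides, wall 50 mm high along the back (+x; its inner face 74 mm from the origin). Origin: centre of its underside on the bench. The hub stands near x 30, y 0 mm in its frame; the can places are near (-36, 0), (30, 66) and (30, -66) mm
- tray: Shallow square steel tray, the side area, fixed, 200 x 200 mm outside, floor 4 mm thick, walls 4 mm thick and rim 14 mm high. Origin: centre of its underside on the bench; axes along its sides
- jig: Grey jig plate, fixed, 140 x 140 x 12 mm, with a yellow ring raised 5 mm above the plate (inside diameter 86, outside 98 mm) round a dark seat at its centre, and four small steel bolt heads at the corners (4 mm high). Origin: centre of its underside on the bench; the seat is 12 mm above it
- drill: Green and black cordless drill lying on the bench at the far side, about 220 x 185 x 50 mm, 1.1 kg. Origin: on the bench under the rear part of its barrel, which runs along its x. Leave it
- tape: Orange roll of tape lying flat at the far side, 90 mm diameter, 24 mm high. Origin: centre of its underside. Leave it

How it is judged:
By the outcome, as a careful person would: the job done as asked, in the order asked, and still so for the second after the job is handed in, with the robot touching nothing.
It also fails if it takes over 147 s, if anything falls off the work surface, if the arm or the gripper's body presses on something with over 40 N, if the wrist force passes 120 N, or if a joint passes its speed limit or range.

## Working session

There is one attempt and no reset: what is moved stays moved. The work goes in short steps, Python scripts to look and compute and a tool call to move; the robot and the scene stay as the last step left them, time stands still between calls to the robot, and variables do not carry over. Pictures are saved under pics/ and viewed, at most 14 in all, crops included, and the job is handed in when it is done.

Besides the shell and the picture viewer there is one more tool, called after "Emit:" by a JSON object that holds its "op" and its "data", one argument or row to a line. move_arm: Moves the arm, as the interface text tells. Its arguments: {"type":"object","properties":{"slide":{"type":"array","items":{"type":"array","items":{"type":"number"}}},"dr":{"type":"array","items":{"type":"array","items":{"type":"number"}}},"hand":{"type":"number"},"force":{"type":"number"}},"required":["slide","dr"]}

```bash
ls; mkdir -p pics
cat > h.py <<'E'
import numpy as np, cv2
from bench import bot, vision
def K(d): return np.array([[d['fx'],0,d['cx']],[0,d['fy'],d['cy']],[0,0,1.]])
def ray(d,uv):
    p=cv2.undistortPoints(np.array(uv,float).reshape(-1,1,2),K(d),np.array(d['dist_coeffs'],float)).reshape(-1,2)
    v=np.c_[p,np.ones(len(p))]@d['pose'][:3,:3].T
    return d['pose'][:3,3],v
def plane(d,uv,z):
    o,v=ray(d,uv); return o+v*((z-o[2])/v[:,2])[:,None]
def cloud(d):
    h,w=d['z_map'].shape; u,v=np.meshgrid(np.arange(w),np.arange(h))
    p=cv2.undistortPoints(np.c_[u.ravel(),v.ravel()].astype(float).reshape(-1,1,2),K(d),np.array(d['dist_coeffs'],float)).reshape(-1,2)
    z=d['z_map'].ravel()
    P=np.c_[p*z[:,None],z]@d['pose'][:3,:3].T+d['pose'][:3,3]
    P[z==0]=np.nan
    return P.reshape(h,w,3)
def save(d,n): cv2.imwrite('pics/'+n,d['frame'][:,:,::-1])
E
python3 - <<'E'
from h import *
o=bot.get_obs(); print(o)
for n in('scene','top'):
    d=vision.get_image(n); save(d,n+'0.png'); print(n,d['pose'].round(3).tolist(),d['fx'],d['dist_coeffs'],(d['z_map']>0).mean())
E
```

```text
pics
{'clock': 0.0, 'joints': array([9.90704649e-01, 3.78047130e-01, 7.96843323e-02, 1.27438953e+00,
       7.47242440e-06, 1.46049765e+00]), 'joint_vel': array([ 0.00045181, -0.00092933, -0.00265947, -0.00100039,  0.00029107,
        0.0007207 ]), 'joint_efforts': array([-8.87633068e-04, -4.63598049e+01,  2.69878650e+01,  2.07270827e-02,
       -3.30168104e-04,  1.79541024e-05]), 'ee_pos': array([0.25995195, 0.51218581, 0.23039258]), 'ee_rot': array([-3.13964936e+00, -2.22734318e-04,  2.67179943e+00]), 'ft_force': array([ 0.70618032,  1.21335848, -0.08971695]), 'torque': array([0.02202977, 0.05768138, 0.03185814]), 'gripper_force': 0.0, 'opening': 0.9997372448379366}
scene [[-0.851, 0.346, -0.396, 1.011], [0.526, 0.573, -0.628, 0.692], [0.01, -0.743, -0.669, 0.777], [0.0, 0.0, 0.0, 1.0]] 454.47559244679616 [-0.0942009  0.         0.         0.         0.       ] 0.9958430989583333
top [[-0.02, -0.992, 0.125, 0.427], [-1.0, 0.02, -0.002, 0.007], [-0.0, -0.125, -0.992, 1.104], [0.0, 0.0, 0.0, 1.0]] 458.66578554025506 [-0.12084824  0.          0.          0.          0.        ] 0.996015625
```

View pics/scene0.png

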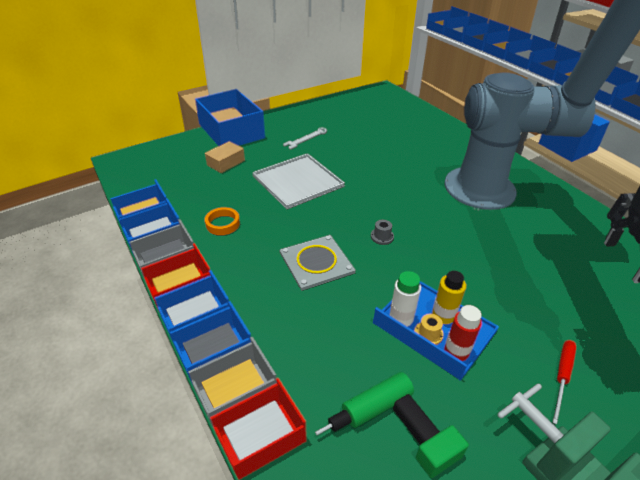

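View pics/top0.png

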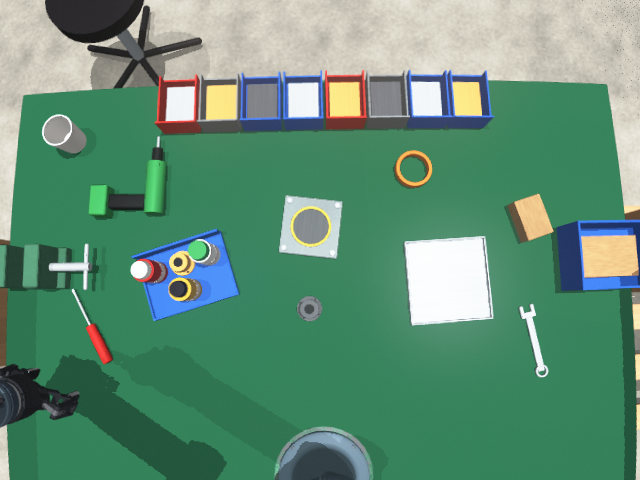

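Scene view: the white (405,300), yellow (450,295) and red (465,330) cans surround the brass hub (431,328) in the rack; jig at (317,262), tray at (298,180), steel hub at (382,231). Top view: red cap (145,269), white (200,250), yellow (180,289), brass hub (181,262), rack (187,275), jig ring (311,227), tray (449,280), steel hub (309,308). Yellow is in front, red is on the left (+y), white on the right.

```bash
cat > meas.py <<'E'
from h import *
def fitc(x):
    A=np.c_[2*x[:,:2],np.ones(len(x))]; s=np.linalg.lstsq(A,(x[:,:2]**2).sum(1),rcond=None)[0]
    return s[:2],np.sqrt(s[2]+s[0]**2+s[1]**2)
D={n:vision.get_image(n) for n in('top','scene')}
C={n:cloud(D[n]) for n in D}
for n in D:
    P=C[n].reshape(-1,3); ok=np.isfinite(P).all(1)
    reg=ok&(P[:,0]>.3)&(P[:,0]<.65)&(P[:,1]>.1)&(P[:,1]<.5)
    m=(reg&(P[:,2]>.117)&(P[:,2]<.14)).reshape(480,640).astype(np.uint8)
    k,l,s,c=cv2.connectedComponentsWithStats(m)
    for i in range(1,k):
        if s[i,4]<30: continue
        q=C[n][l==i]; rgb=np.median(D[n]['frame'][l==i],0)
        cc,r=cv2.minEnclosingCircle(q[:,:2].astype(np.float32)); z=np.median(q[:,2])
        # ray of pixel-mask moment centre
        print(n,'cap',rgb,s[i,4],'encl',np.round(cc,4),round(r,4),'mean',q.mean(0).round(4),'z',z.round(4),'rayplane',plane(D[n],[c[i]],z)[0].round(4))
    hsv=cv2.cvtColor(D[n]['frame'],cv2.COLOR_RGB2HSV)
    blue=((hsv[...,0]>100)&(hsv[...,0]<130)&(hsv[...,1]>120)).ravel()
    for lo,hi,t in((.004,.012,'floor'),(.013,.020,'lip'),(.045,.055,'wall')):
        q=P[reg&blue&(P[:,2]>lo)&(P[:,2]<hi)]
        if len(q)>20:
            (cx,cy),(w,h),a=cv2.minAreaRect(q[:,:2].astype(np.float32)*1000); print(n,t,len(q),round(cx,1),round(cy,1),round(w,1),round(h,1),round(a,2),'z',np.median(q[:,2]).round(4))
    # hubs
    for t,(x0,x1,y0,y1),lo in(('brass',(.42,.56,.24,.36),.043),('steel',(.3,.42,-.05,.1),.036)):
        q=P[ok&(P[:,0]>x0)&(P[:,0]<x1)&(P[:,1]>y0)&(P[:,1]<y1)&(P[:,2]>lo)&(P[:,2]<lo+.014)&((hsv[...,0].ravel()<40)&(hsv[...,1].ravel()>80) if t=='brass' else True)]
        if len(q)>10:
            cc,r=cv2.minEnclosingCircle(q[:,:2].astype(np.float32)); print(n,t,len(q),np.round(cc,4),round(r,4),np.median(q[:,2]).round(4))
    # ring
    Y=((hsv[...,0]>20)&(hsv[...,0]<35)&(hsv[...,1]>150)).ravel()
    q=P[ok&Y&(abs(P[:,1])<.12)&(P[:,0]>.4)&(P[:,0]<.65)&(P[:,2]<.03)]
    cc,r=fitc(q); print(n,'ring',len(q),cc.round(4),r.round(4),np.median(q[:,2]).round(4))
    seat=P[ok&(np.hypot(P[:,0]-cc[0],P[:,1]-cc[1])<.03)]; print('seat z',np.median(seat[:,2]).round(4))
    q=P[ok&(P[:,2]>.0025)&(P[:,2]<.03)&(P[:,0]>.3)&(P[:,0]<.62)&(P[:,1]<-.18)&(P[:,1]>-.45)]
    print(n,'tray',len(q),[np.round(v,1) for v in cv2.minAreaRect(q[:,:2].astype(np.float32)*1000)],np.median(q[:,2]).round(4))
E
python3 meas.py
```

```text
top cap [ 94. 217. 128.] 331 encl [0.5286 0.2627] 0.0223 mean [0.5284 0.2615 0.129 ] z 0.1297 rayplane [0.5283 0.2614 0.1297]
top cap [253. 254. 254.] 280 encl [0.4877 0.3909] 0.0202 mean [0.4872 0.3894 0.1287] z 0.1296 rayplane [0.4871 0.389  0.1296]
top cap [62. 63. 71.] 242 encl [0.4447 0.3064] 0.0182 mean [0.4447 0.3054 0.129 ] z 0.1296 rayplane [0.4447 0.3052 0.1296]
top floor 2789 482.7 318.5 169.5 215.7 17.2 z 0.0081
top lip 362 476.7 316.7 156.4 215.2 16.83 z 0.0161
top wall 229 552.6 340.1 7.7 214.2 16.16 z 0.0496
top brass 224 [0.4837 0.3112] 0.0515 0.0498
top steel 285 [0.3967 0.0263] 0.0218 0.0422
top ring 4 [0.5903 0.0179] 0.0453 0.0152
seat z 0.0127
top tray 5678 [array([ 459.9, -315.4]), array([268.4, 318.6]), np.float64(90.0)] 0.0045
scene cap [ 23.5 169.   78. ] 360 encl [0.529  0.2659] 0.0225 mean [0.5318 0.2688 0.128 ] z 0.1294 rayplane [0.5329 0.2698 0.1294]
scene cap [35. 34. 37.] 256 encl [0.4457 0.3102] 0.0191 mean [0.4491 0.3121 0.1276] z 0.1293 rayplane [0.4506 0.3131 0.1293]
scene cap [226. 230. 221.] 372 encl [0.4888 0.3933] 0.0209 mean [0.4918 0.3958 0.1283] z 0.13 rayplane [0.4932 0.3966 0.13  ]
scene floor 1299 479.7 320.6 161.8 213.4 16.6 z 0.0084
scene lip 452 479.2 320.1 164.6 213.8 16.8 z 0.0162
scene wall 380 530.7 335.5 55.0 214.1 16.39 z 0.0492
scene brass 287 [0.4897 0.3309] 0.0409 0.0505
scene steel 174 [0.3963 0.0274] 0.0241 0.0422
scene ring 228 [0.5923 0.021 ] 0.0456 0.0165
seat z 0.0127
scene tray 2763 [array([ 460.3, -314.8]), array([318.3, 269.5]), np.float64(0.1)] 0.0049
```

```bash
cat > m2.py <<'E'
from h import *
for n in('top','scene'):
    d=vision.get_image(n); C=cloud(d); hsv=cv2.cvtColor(d['frame'],cv2.COLOR_RGB2HSV)
    xy=C[...,:2]
    yel=(hsv[...,0]>18)&(hsv[...,0]<38)&(hsv[...,1]>90)&(abs(C[...,1])<.1)&(C[...,0]>.45)&(C[...,0]<.65)
    cn=max(cv2.findContours(yel.astype(np.uint8),cv2.RETR_EXTERNAL,cv2.CHAIN_APPROX_NONE)[0],key=len)
    p=plane(d,cn.reshape(-1,2),.017); cc,r=cv2.minEnclosingCircle((p[:,:2]*1000).astype(np.float32)); print(n,'ring',yel.sum(),np.round(cc,1),round(r,1),p[:,:2].mean(0).round(4))
    tr=(C[...,2]>-.02)&(C[...,2]<.03)&(hsv[...,1]<60)&(hsv[...,2]>120)&(C[...,0]>.28)&(C[...,0]<.6)&(C[...,1]<-.15)&(C[...,1]>-.46)
    k,l,s,c=cv2.connectedComponentsWithStats(tr.astype(np.uint8)); i=1+s[1:,4].argmax()
    cn=max(cv2.findContours((l==i).astype(np.uint8),cv2.RETR_EXTERNAL,cv2.CHAIN_APPROX_NONE)[0],key=len)
    p=plane(d,cn.reshape(-1,2),.010); print(n,'tray',[np.round(v,1) for v in cv2.minAreaRect((p[:,:2]*1000).astype(np.float32))],'floor z',np.nanmedian(C[l==i][:,2]).round(4))
E
python3 m2.py
```

```text
top ring 297 [591.5  19. ] 48.7 [0.5915 0.0194]
top tray [array([ 455.6, -310.4]), array([202.2, 203.7]), np.float64(2.6)] floor z 0.004
scene ring 283 [592.7  21.8] 49.8 [0.5932 0.0221]
scene tray [array([ 455. , -307.2]), array([209.4, 215.1]), np.float64(2.2)] floor z 0.0047
```

Emit:
{"op": "move_arm", "data": {
  "slide": [
    [-0.013,-0.005,0.002],
    [-0.039,-0.015,0.007],
    [-0.075,-0.029,0.014],
    [-0.112,-0.043,0.022],
    [-0.149,-0.057,0.029],
    [-0.186,-0.071,0.037],
    [-0.222,-0.085,0.044],
    [-0.245,-0.094,0.049]
  ],
  "dr": [
    [0,0,-0.05],
    [0,0,-0.12],
    [0,0,-0.2],
    [0,0,-0.28],
    [0,0,-0.36],
    [0,0,-0.42],
    [0,0,-0.46],
    [0,0,-0.47]
  ],
  "hand": 1,
  "force": 60
}}

```text
clock: 0.97
ee_pos: [0.4381, 0.3152, 0.1817]
ee_rot: [-3.141, 0.0, 3.141]
ft_force: [0.6, -0.4, 0.1]
opening: 1.001
gripper_force: 0.0
```

Emit:
{"op": "move_arm", "data": {
  "slide": [
    [-0.01,0.0015,0.002],
    [-0.012,0.0019,0.002],
    [-0.012,0.0019,0.002],
    [-0.012,0.0019,0.002]
  ],
  "dr": [
    [0,0,0],
    [0,0,0],
    [0,0,0],
    [0,0,0]
  ]
}}

```text
clock: 1.3
ee_pos: [0.4476, 0.321, 0.1805]
ee_rot: [3.141, -0.0, -3.14]
ft_force: [-0.8, 0.4, -0.2]
opening: 1.003
gripper_force: 0.0
```

Emit:
{"op": "move_arm", "data": {
  "slide": [
    [0.002,-0.006,0.0],
    [0.0025,-0.0125,0.01],
    [0.0025,-0.0125,0.03],
    [0.0025,-0.0125,0.055],
    [0.0025,-0.0125,0.08],
    [0.0025,-0.0125,0.1],
    [0.0025,-0.0125,0.112],
    [0.0025,-0.0125,0.116]
  ],
  "dr": [
    [0,0,0],
    [0,0,0],
    [0,0,0],
    [0,0,0],
    [0,0,0],
    [0,0,0],
    [0,0,0],
    [0,0,0]
  ]
}}

```text
clock: 1.97
ee_pos: [0.443, 0.3071, 0.0623]
ee_rot: [-3.14, -0.004, -3.14]
ft_force: [0.3, -1.0, 0.5]
opening: 0.998
gripper_force: 0.0
```

Emit:
{"op": "move_arm", "data": {
  "slide": [
    [0,0,0],
    [0,0,0],
    [0,0,0]
  ],
  "dr": [
    [0,0,0],
    [0,0,0],
    [0,0,0]
  ]
}}

```text
clock: 2.22
ee_pos: [0.4464, 0.3081, 0.0657]
ee_rot: [3.14, 0.002, -3.141]
ft_force: [-0.6, -0.2, 0.3]
opening: 1.003
gripper_force: 0.0
```

Run:
```python
from h import *
print(bot.get_obs()['ee_pos'])
a=vision.get_image('scene');b=vision.get_image('top')
A=cv2.resize(a['frame'][240:380,370:530],None,fx=4,fy=4);B=cv2.resize(b['frame'][200:340,110:270],None,fx=4,fy=4)
d=np.vstack([A,B])[:, :]; d=np.hstack([A,B]); d=cv2.resize(d,(800,350)); cv2.imwrite('pics/g1.png',d[:,:,::-1])
```

```text
[0.44643183 0.30812987 0.06566914]
```

View pics/g1.png

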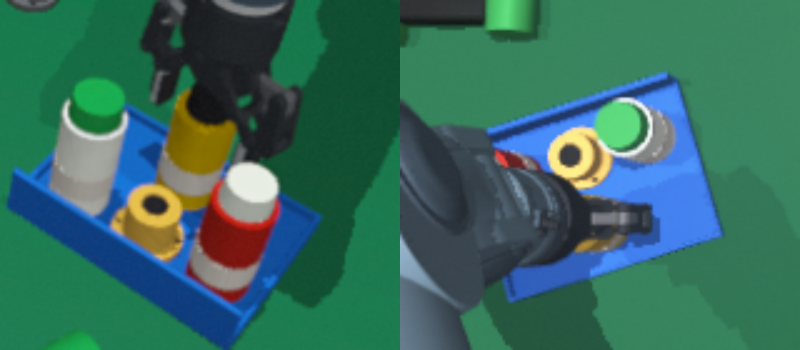

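The fingers straddle the yellow can (left panel, about (205,120)); the right finger is clear of the red can (250,190). I'll close the grip and lift.

Emit:
{"op": "move_arm", "data": {
  "slide": [
    [0,0,0],
    [0,0,0],
    [0,0,0],
    [0,0,0],
    [0,0,0],
    [0,0,0],
    [0,0,0],
    [0,0,0]
  ],
  "dr": [
    [0,0,0],
    [0,0,0],
    [0,0,0],
    [0,0,0],
    [0,0,0],
    [0,0,0],
    [0,0,0],
    [0,0,0]
  ],
  "hand": 0,
  "force": 60
}}

```text
clock: 2.98
ee_pos: [0.4462, 0.3078, 0.065]
ee_rot: [3.141, 0.001, -3.141]
ft_force: [-1.3, 0.3, 6.5]
opening: 0.595
gripper_force: 62.2
```

Emit:
{"op": "move_arm", "data": {
  "slide": [
    [0,0,0],
    [0,0,-0.004],
    [0,0,-0.014],
    [0,0,-0.034],
    [0,0,-0.06],
    [0,0,-0.09],
    [0,0,-0.12],
    [0,0,-0.15]
  ],
  "dr": [
    [0,0,0],
    [0,0,0],
    [0,0,0],
    [0,0,0],
    [0,0,0],
    [0,0,0],
    [0,0,0],
    [0,0,0]
  ]
}}

```text
clock: 3.65
ee_pos: [0.4448, 0.3068, 0.2155]
ee_rot: [-3.141, -0.002, -3.141]
ft_force: [-0.5, 0.3, -3.8]
opening: 0.597
gripper_force: 63.1
```

Emit:
{"op": "move_arm", "data": {
  "slide": [
    [0.0005,-0.008,0],
    [0.0015,-0.024,0],
    [0.003,-0.05,0],
    [0.005,-0.08,0],
    [0.007,-0.115,0],
    [0.009,-0.15,0],
    [0.011,-0.185,0],
    [0.013,-0.22,0]
  ],
  "dr": [
    [0,0,0],
    [0,0,0],
    [0,0,0],
    [0,0,0],
    [0,0,0],
    [0,0,0],
    [0,0,0],
    [0,0,0]
  ]
}}

```text
clock: 4.32
ee_pos: [0.4312, 0.0856, 0.2135]
ee_rot: [-3.141, -0.002, -3.141]
ft_force: [-0.2, -0.7, -3.5]
opening: 0.595
gripper_force: 63.3
```

Emit:
{"op": "move_arm", "data": {
  "slide": [
    [0.002,-0.035,0],
    [0.004,-0.07,0],
    [0.006,-0.105,0],
    [0.008,-0.14,0],
    [0.01,-0.175,0],
    [0.012,-0.21,0],
    [0.014,-0.245,0],
    [0.016,-0.28,0]
  ],
  "dr": [
    [0,0,0],
    [0,0,0],
    [0,0,0],
    [0,0,0],
    [0,0,0],
    [0,0,0],
    [0,0,0],
    [0,0,0]
  ]
}}

```text
clock: 4.98
ee_pos: [0.4153, -0.194, 0.2135]
ee_rot: [3.141, -0.002, 3.141]
ft_force: [0.4, -0.5, -2.7]
opening: 0.594
gripper_force: 63.3
```

Emit:
{"op": "move_arm", "data": {
  "slide": [
    [0.002,-0.035,0],
    [0.004,-0.07,0],
    [0.006,-0.1,0],
    [0.008,-0.125,0],
    [0.01,-0.145,0],
    [0.011,-0.158,0],
    [0.0115,-0.165,0],
    [0.0115,-0.167,0]
  ],
  "dr": [
    [0,0,0],
    [0,0,0],
    [0,0,0],
    [0,0,0],
    [0,0,0],
    [0,0,0],
    [0,0,0],
    [0,0,0]
  ]
}}

```text
clock: 5.65
ee_pos: [0.4048, -0.36, 0.2136]
ee_rot: [3.14, -0.001, 3.141]
ft_force: [0.2, -0.1, -3.3]
opening: 0.593
gripper_force: 63.4
```

Emit:
{"op": "move_arm", "data": {
  "slide": [
    [0,0,0.01],
    [0,0,0.03],
    [0,0,0.06],
    [0,0,0.09],
    [0,0,0.115],
    [0,0,0.13],
    [0,0,0.136],
    [0,0,0.136]
  ],
  "dr": [
    [0,0,0],
    [0,0,0],
    [0,0,0],
    [0,0,0],
    [0,0,0],
    [0,0,0],
    [0,0,0],
    [0,0,0]
  ]
}}

```text
clock: 6.32
ee_pos: [0.4043, -0.3569, 0.0763]
ee_rot: [3.138, -0.003, -3.14]
ft_force: [0.1, -0.5, -3.3]
opening: 0.592
gripper_force: 63.3
```

Run:
```python
from h import *
print(bot.get_obs())
d=vision.get_image('scene');save(d,'p1.png')
```

```text
{'clock': 6.3167, 'joints': array([-8.41133948e-01,  4.07762889e-01, -2.92819458e-01,  8.74923936e-01,
        3.55972553e-04, -8.42784664e-01]), 'joint_vel': array([-0.00527307, -0.02645004,  0.05922348,  0.03212011, -0.00143273,
       -0.00041947]), 'joint_efforts': array([-6.94949110e-02, -4.57513940e+01,  2.46191078e+01, -4.53271866e-01,
       -3.90864909e-03,  1.17947871e-03]), 'ee_pos': array([ 0.40425688, -0.35690946,  0.07626834]), 'ee_rot': array([ 3.13783981e+00, -2.86820491e-03, -3.13993739e+00]), 'ft_force': array([ 0.12540487, -0.5064824 , -3.33516111]), 'torque': array([-0.00069199, -0.0015966 ,  0.03642766]), 'gripper_force': 63.28915536403656, 'opening': 0.5921814135204756}
```

View pics/p1.png

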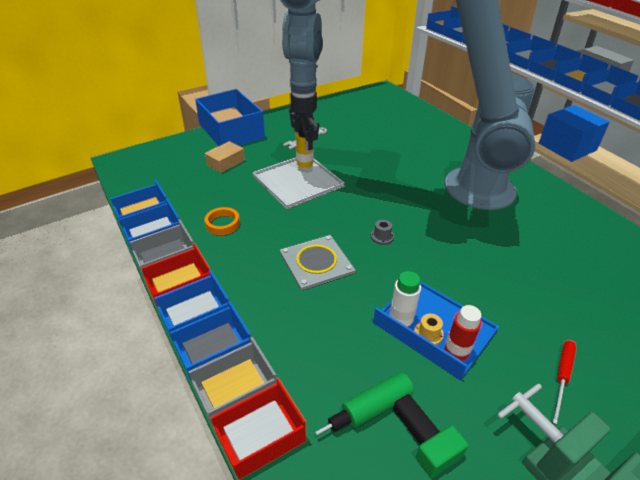

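The yellow can hangs upright above the tray's back corner at (304,155). I'll lower it gently.

Emit:
{"op": "move_arm", "data": {
  "slide": [
    [0,0,0.004],
    [0,0,0.008],
    [0,0,0.011],
    [0,0,0.013],
    [0,0,0.014],
    [0,0,0.015],
    [0,0,0.015],
    [0,0,0.015]
  ],
  "dr": [
    [0,0,0],
    [0,0,0],
    [0,0,0],
    [0,0,0],
    [0,0,0],
    [0,0,0],
    [0,0,0],
    [0,0,0]
  ]
}}

```text
clock: 7.03
ee_pos: [0.4054, -0.3597, 0.0633]
ee_rot: [3.142, 0.0, -3.141]
ft_force: [0.8, 0.2, -3.2]
opening: 0.595
gripper_force: 63.4
```

Emit:
{"op": "move_arm", "data": {
  "slide": [
    [0,0,0.001],
    [0,0,0.002],
    [0,0,0.002],
    [0,0,0.002]
  ],
  "dr": [
    [0,0,0],
    [0,0,0],
    [0,0,0],
    [0,0,0]
  ]
}}

```text
clock: 7.37
ee_pos: [0.4053, -0.3595, 0.0612]
ee_rot: [3.141, -0.0, -3.141]
ft_force: [-0.4, -0.4, -3.4]
opening: 0.595
gripper_force: 63.4
```

Emit:
{"op": "move_arm", "data": {
  "slide": [
    [0,0,0.0005],
    [0,0,0.001],
    [0,0,0.001],
    [0,0,0.001]
  ],
  "dr": [
    [0,0,0],
    [0,0,0],
    [0,0,0],
    [0,0,0]
  ]
}}

```text
clock: 7.7
ee_pos: [0.4055, -0.3596, 0.061]
ee_rot: [-3.141, 0.0, -3.141]
ft_force: [-1.5, 1.7, 5.7]
opening: 0.593
gripper_force: 64.0
```

Emit:
{"op": "move_arm", "data": {
  "slide": [
    [0,0,0],
    [0,0,0],
    [0,0,0],
    [0,0,0],
    [0,0,0],
    [0,0,0]
  ],
  "dr": [
    [0,0,0],
    [0,0,0],
    [0,0,0],
    [0,0,0],
    [0,0,0],
    [0,0,0]
  ],
  "hand": 1
}}

```text
clock: 8.2
ee_pos: [0.4054, -0.3597, 0.0602]
ee_rot: [3.142, 0.0, -3.141]
ft_force: [-0.4, -0.3, 1.6]
opening: 1.0
gripper_force: 0.0
```

Emit:
{"op": "move_arm", "data": {
  "slide": [
    [0,0,-0.006],
    [0,0,-0.02],
    [0,0,-0.045],
    [0,0,-0.075],
    [0,0,-0.105],
    [0,0,-0.13],
    [0,0,-0.148],
    [0,0,-0.154]
  ],
  "dr": [
    [0,0,0],
    [0,0,0],
    [0,0,0],
    [0,0,0],
    [0,0,0],
    [0,0,0],
    [0,0,0],
    [0,0,0]
  ]
}}

```text
clock: 8.87
ee_pos: [0.4066, -0.361, 0.2182]
ee_rot: [-3.137, 0.004, -3.141]
ft_force: [0.2, -0.4, 0.2]
opening: 0.997
gripper_force: 0.0
```

Emit:
{"op": "move_arm", "data": {
  "slide": [
    [-0.002,0.02,0],
    [-0.005,0.05,0],
    [-0.009,0.085,0],
    [-0.013,0.12,0],
    [-0.017,0.155,0],
    [-0.021,0.19,0],
    [-0.025,0.225,0],
    [-0.029,0.26,0]
  ],
  "dr": [
    [0,0,0],
    [0,0,0],
    [0,0,0],
    [0,0,0],
    [0,0,0],
    [0,0,0],
    [0,0,0],
    [0,0,0]
  ]
}}

```text
clock: 9.53
ee_pos: [0.4336, -0.0978, 0.2136]
ee_rot: [3.141, -0.001, 3.141]
ft_force: [0.5, 0.1, 0.9]
opening: 1.003
gripper_force: 0.0
```

Emit:
{"op": "move_arm", "data": {
  "slide": [
    [-0.004,0.035,0],
    [-0.008,0.07,0],
    [-0.012,0.105,0],
    [-0.016,0.14,0],
    [-0.02,0.175,0],
    [-0.024,0.21,0],
    [-0.028,0.245,0],
    [-0.031,0.28,0]
  ],
  "dr": [
    [0,0,0],
    [0,0,0],
    [0,0,0],
    [0,0,0],
    [0,0,0],
    [0,0,0],
    [0,0,0],
    [0,0,0]
  ]
}}

```text
clock: 10.2
ee_pos: [0.4647, 0.1821, 0.2136]
ee_rot: [-3.141, -0.001, -3.141]
ft_force: [-0.1, -0.6, -0.4]
opening: 1.0
gripper_force: 0.0
```

Emit:
{"op": "move_arm", "data": {
  "slide": [
    [-0.004,0.035,0],
    [-0.008,0.07,0],
    [-0.012,0.105,0],
    [-0.016,0.14,0],
    [-0.019,0.17,0],
    [-0.021,0.19,0],
    [-0.023,0.205,0],
    [-0.023,0.2115,0]
  ],
  "dr": [
    [0,0,0],
    [0,0,0],
    [0,0,0],
    [0,0,0],
    [0,0,0],
    [0,0,0],
    [0,0,0],
    [0,0,0]
  ]
}}

```text
clock: 10.87
ee_pos: [0.4877, 0.3938, 0.2129]
ee_rot: [-3.141, -0.001, -3.139]
ft_force: [-0.3, -0.1, -0.4]
opening: 0.999
gripper_force: 0.0
```

Emit:
{"op": "move_arm", "data": {
  "slide": [
    [0,0,0],
    [0,0,0]
  ],
  "dr": [
    [0,0,0],
    [0,0,0]
  ]
}}

```text
clock: 11.03
ee_pos: [0.4879, 0.3913, 0.2137]
ee_rot: [-3.141, -0.001, -3.141]
ft_force: [0.1, -0.3, 1.2]
opening: 0.999
gripper_force: 0.0
```

```bash
cat > caps.py <<'E'
from h import *
print(bot.get_obs()['ee_pos'].round(4))
for n in('top','scene'):
    d=vision.get_image(n); C=cloud(d); P=C
    for nm,(x0,x1,y0,y1),zz in(('tray',(.33,.6,-.43,-.2),.126),('rack',(.38,.6,.2,.45),.130)):
        m=((P[...,0]>x0)&(P[...,0]<x1)&(P[...,1]>y0)&(P[...,1]<y1)&(P[...,2]>zz-.013)&(P[...,2]<zz+.010)).astype(np.uint8)
        k,l,s,c=cv2.connectedComponentsWithStats(m)
        for i in range(1,k):
            if s[i,4]<100 or s[i,4]>600: continue
            q=C[l==i]; cc,r=cv2.minEnclosingCircle(q[:,:2].astype(np.float32))
            print(n,nm,np.median(d['frame'][l==i],0),s[i,4],np.round(cc,4),round(r,4),np.percentile(q[:,2],80).round(4))
E
python3 caps.py
```

```text
[0.4879 0.3913 0.2137]
top tray [86. 92. 93.] 237 [ 0.4057 -0.3584] 0.0188 0.1267
top rack [ 84. 196. 117.] 327 [0.5285 0.2631] 0.0221 0.1315
top rack [184.  185.5 180.5] 118 [0.4864 0.3902] 0.0205 0.1309
scene rack [ 24. 159.  73.] 359 [0.5291 0.266 ] 0.0223 0.1308
scene rack [147. 152. 144.] 374 [0.4896 0.3932] 0.0214 0.1312
```

Emit:
{"op": "move_arm", "data": {
  "slide": [
    [-0.0005,0.0005,0.01],
    [-0.0005,0.0005,0.03],
    [-0.0005,0.0005,0.06],
    [-0.0005,0.0005,0.09],
    [-0.0005,0.0005,0.12],
    [-0.0005,0.0005,0.14],
    [-0.0005,0.0005,0.1485],
    [-0.0005,0.0005,0.1485]
  ],
  "dr": [
    [0,0,0],
    [0,0,0],
    [0,0,0],
    [0,0,0],
    [0,0,0],
    [0,0,0],
    [0,0,0],
    [0,0,0]
  ]
}}

```text
clock: 11.8
ee_pos: [0.4868, 0.3904, 0.063]
ee_rot: [-3.139, -0.005, 3.141]
ft_force: [0.4, -0.1, 0.6]
opening: 1.003
gripper_force: 0.0
```

Emit:
{"op": "move_arm", "data": {
  "slide": [
    [0,0,0],
    [0,0,0],
    [0,0,0]
  ],
  "dr": [
    [0,0,0],
    [0,0,0],
    [0,0,0]
  ]
}}

```text
clock: 12.05
ee_pos: [0.4902, 0.3932, 0.0679]
ee_rot: [3.139, 0.003, 3.142]
ft_force: [-0.3, 0.6, 0.7]
opening: 0.999
gripper_force: 0.0
```

Emit:
{"op": "move_arm", "data": {
  "slide": [
    [0,0,0],
    [0,0,0],
    [0,0,0],
    [0,0,0],
    [0,0,0],
    [0,0,0],
    [0,0,0],
    [0,0,0]
  ],
  "dr": [
    [0,0,0],
    [0,0,0],
    [0,0,0],
    [0,0,0],
    [0,0,0],
    [0,0,0],
    [0,0,0],
    [0,0,0]
  ],
  "hand": 0
}}

```text
clock: 12.72
ee_pos: [0.4894, 0.3926, 0.0669]
ee_rot: [3.141, 0.002, -3.142]
ft_force: [-0.6, -1.4, 5.7]
opening: 0.594
gripper_force: 62.9
```

Emit:
{"op": "move_arm", "data": {
  "slide": [
    [0,0,0],
    [0,0,-0.004],
    [0,0,-0.014],
    [0,0,-0.034],
    [0,0,-0.06],
    [0,0,-0.09],
    [0,0,-0.12],
    [0,0,-0.15]
  ],
  "dr": [
    [0,0,0],
    [0,0,0],
    [0,0,0],
    [0,0,0],
    [0,0,0],
    [0,0,0],
    [0,0,0],
    [0,0,0]
  ]
}}

```text
clock: 13.38
ee_pos: [0.4879, 0.3921, 0.217]
ee_rot: [-3.141, -0.001, -3.141]
ft_force: [0.9, 0.3, -3.6]
opening: 0.595
gripper_force: 62.9
```

Emit:
{"op": "move_arm", "data": {
  "slide": [
    [0,-0.01,0],
    [-0.001,-0.03,0],
    [-0.002,-0.06,0],
    [-0.003,-0.095,0],
    [-0.004,-0.13,0],
    [-0.004,-0.165,0],
    [-0.005,-0.2,0],
    [-0.006,-0.235,0]
  ],
  "dr": [
    [0,0,0],
    [0,0,0],
    [0,0,0],
    [0,0,0],
    [0,0,0],
    [0,0,0],
    [0,0,0],
    [0,0,0]
  ]
}}

```text
clock: 14.05
ee_pos: [0.4934, 0.1555, 0.2148]
ee_rot: [-3.141, -0.002, -3.141]
ft_force: [0.7, -0.0, -3.3]
opening: 0.594
gripper_force: 63.1
```

Emit:
{"op": "move_arm", "data": {
  "slide": [
    [-0.001,-0.036,0],
    [-0.002,-0.072,0],
    [-0.003,-0.108,0],
    [-0.004,-0.144,0],
    [-0.005,-0.18,0],
    [-0.005,-0.216,0],
    [-0.006,-0.252,0],
    [-0.006,-0.288,0]
  ],
  "dr": [
    [0,0,0],
    [0,0,0],
    [0,0,0],
    [0,0,0],
    [0,0,0],
    [0,0,0],
    [0,0,0],
    [0,0,0]
  ]
}}

```text
clock: 14.72
ee_pos: [0.4996, -0.1321, 0.2149]
ee_rot: [3.141, -0.001, -3.142]
ft_force: [0.9, 0.3, -2.7]
opening: 0.59
gripper_force: 63.1
```

Emit:
{"op": "move_arm", "data": {
  "slide": [
    [-0.001,-0.036,0],
    [-0.002,-0.072,0],
    [-0.003,-0.108,0],
    [-0.004,-0.144,0],
    [-0.004,-0.18,0],
    [-0.004,-0.205,0],
    [-0.004,-0.222,0],
    [-0.004,-0.228,0]
  ],
  "dr": [
    [0,0,0],
    [0,0,0],
    [0,0,0],
    [0,0,0],
    [0,0,0],
    [0,0,0],
    [0,0,0],
    [0,0,0]
  ]
}}

```text
clock: 15.38
ee_pos: [0.5036, -0.3612, 0.2142]
ee_rot: [3.141, -0.002, 3.139]
ft_force: [0.1, -0.1, -3.5]
opening: 0.595
gripper_force: 63.2
```

Emit:
{"op": "move_arm", "data": {
  "slide": [
    [0,0,0.01],
    [0,0,0.03],
    [0,0,0.06],
    [0,0,0.09],
    [0,0,0.115],
    [0,0,0.13],
    [0,0,0.136],
    [0,0,0.136]
  ],
  "dr": [
    [0,0,0],
    [0,0,0],
    [0,0,0],
    [0,0,0],
    [0,0,0],
    [0,0,0],
    [0,0,0],
    [0,0,0]
  ]
}}

```text
clock: 16.05
ee_pos: [0.5032, -0.3556, 0.0772]
ee_rot: [3.138, -0.004, -3.14]
ft_force: [-0.1, 0.7, -2.3]
opening: 0.591
gripper_force: 63.1
```

Emit:
{"op": "move_arm", "data": {
  "slide": [
    [0,0,0.004],
    [0,0,0.008],
    [0,0,0.011],
    [0,0,0.013],
    [0,0,0.014],
    [0,0,0.015],
    [0,0,0.015],
    [0,0,0.015]
  ],
  "dr": [
    [0,0,0],
    [0,0,0],
    [0,0,0],
    [0,0,0],
    [0,0,0],
    [0,0,0],
    [0,0,0],
    [0,0,0]
  ]
}}

```text
clock: 16.72
ee_pos: [0.5049, -0.3587, 0.0649]
ee_rot: [-3.142, 0.0, -3.141]
ft_force: [-0.1, -0.6, -2.3]
opening: 0.598
gripper_force: 63.2
```

Emit:
{"op": "move_arm", "data": {
  "slide": [
    [0,0,0.001],
    [0,0,0.0015],
    [0,0,0.0015],
    [0,0,0.0015]
  ],
  "dr": [
    [0,0,0],
    [0,0,0],
    [0,0,0],
    [0,0,0]
  ]
}}

```text
clock: 17.05
ee_pos: [0.5048, -0.3585, 0.0632]
ee_rot: [3.141, -0.0, -3.141]
ft_force: [0.0, 0.8, -2.8]
opening: 0.593
gripper_force: 63.2
```

Emit:
{"op": "move_arm", "data": {
  "slide": [
    [0,0,0.0005],
    [0,0,0.001],
    [0,0,0.001],
    [0,0,0.001]
  ],
  "dr": [
    [0,0,0],
    [0,0,0],
    [0,0,0],
    [0,0,0]
  ]
}}

```text
clock: 17.38
ee_pos: [0.505, -0.3587, 0.0629]
ee_rot: [-3.141, 0.001, -3.141]
ft_force: [-1.1, 1.8, 4.9]
opening: 0.59
gripper_force: 63.6
```

Emit:
{"op": "move_arm", "data": {
  "slide": [
    [0,0,0],
    [0,0,0],
    [0,0,0],
    [0,0,0],
    [0,0,0],
    [0,0,0]
  ],
  "dr": [
    [0,0,0],
    [0,0,0],
    [0,0,0],
    [0,0,0],
    [0,0,0],
    [0,0,0]
  ],
  "hand": 1
}}

```text
clock: 17.88
ee_pos: [0.5049, -0.3586, 0.0622]
ee_rot: [3.142, 0.0, -3.141]
ft_force: [0.5, 1.5, -0.2]
opening: 0.999
gripper_force: 0.0
```

Emit:
{"op": "move_arm", "data": {
  "slide": [
    [0,0,-0.006],
    [0,0,-0.02],
    [0,0,-0.045],
    [0,0,-0.075],
    [0,0,-0.105],
    [0,0,-0.13],
    [0,0,-0.147],
    [0,0,-0.152]
  ],
  "dr": [
    [0,0,0],
    [0,0,0],
    [0,0,0],
    [0,0,0],
    [0,0,0],
    [0,0,0],
    [0,0,0],
    [0,0,0]
  ]
}}

```text
clock: 18.55
ee_pos: [0.5064, -0.3598, 0.2187]
ee_rot: [-3.137, 0.005, -3.141]
ft_force: [0.1, 0.0, 0.7]
opening: 1.002
gripper_force: 0.0
```

Emit:
{"op": "move_arm", "data": {
  "slide": [
    [-0.001,0.02,0],
    [-0.002,0.05,0],
    [-0.003,0.085,0],
    [-0.004,0.12,0],
    [-0.006,0.155,0],
    [-0.007,0.19,0],
    [-0.009,0.225,0],
    [-0.01,0.26,0]
  ],
  "dr": [
    [0,0,0],
    [0,0,0],
    [0,0,0],
    [0,0,0],
    [0,0,0],
    [0,0,0],
    [0,0,0],
    [0,0,0]
  ]
}}

```text
clock: 19.22
ee_pos: [0.5141, -0.0968, 0.2135]
ee_rot: [3.141, -0.001, 3.141]
ft_force: [0.5, 0.3, 0.9]
opening: 1.001
gripper_force: 0.0
```

Emit:
{"op": "move_arm", "data": {
  "slide": [
    [-0.001,0.035,0],
    [-0.002,0.07,0],
    [-0.003,0.105,0],
    [-0.005,0.14,0],
    [-0.006,0.175,0],
    [-0.008,0.21,0],
    [-0.009,0.245,0],
    [-0.011,0.28,0]
  ],
  "dr": [
    [0,0,0],
    [0,0,0],
    [0,0,0],
    [0,0,0],
    [0,0,0],
    [0,0,0],
    [0,0,0],
    [0,0,0]
  ]
}}

```text
clock: 19.88
ee_pos: [0.5249, 0.1831, 0.2135]
ee_rot: [-3.141, -0.001, -3.141]
ft_force: [0.0, 0.0, -0.2]
opening: 0.999
gripper_force: 0.0
```

Emit:
{"op": "move_arm", "data": {
  "slide": [
    [-0.001,0.03,0],
    [-0.002,0.055,0],
    [-0.003,0.073,0],
    [-0.003,0.083,0],
    [-0.003,0.083,0],
    [-0.003,0.083,0],
    [-0.003,0.083,0],
    [-0.003,0.083,0]
  ],
  "dr": [
    [0,0,0],
    [0,0,0],
    [0,0,0],
    [0,0,0],
    [0,0,0],
    [0,0,0],
    [0,0,0],
    [0,0,0]
  ]
}}

```text
clock: 20.55
ee_pos: [0.5288, 0.2631, 0.2143]
ee_rot: [-3.141, -0.0, 3.14]
ft_force: [-0.5, -0.2, 0.4]
opening: 0.999
gripper_force: 0.0
```

```bash
python3 caps.py
```

```text
[0.5288 0.2631 0.2143]
top tray [254. 255. 255.] 273 [ 0.5037 -0.3583] 0.0202 0.1265
top tray [90. 96. 97.] 232 [ 0.4054 -0.3588] 0.0186 0.1267
top rack [ 54. 125.  80.] 193 [0.5265 0.2622] 0.021 0.1313
scene tray [214.  218.5 210. ] 108 [ 0.5048 -0.3557] 0.0208 0.1257
scene rack [ 20. 105.  47.] 362 [0.5286 0.2659] 0.0228 0.1307
```

Emit:
{"op": "move_arm", "data": {
  "slide": [
    [0,0.001,0.01],
    [0,0.001,0.03],
    [0,0.001,0.06],
    [0,0.001,0.09],
    [0,0.001,0.12],
    [0,0.001,0.14],
    [0,0.001,0.148],
    [0,0.001,0.148]
  ],
  "dr": [
    [0,0,0],
    [0,0,0],
    [0,0,0],
    [0,0,0],
    [0,0,0],
    [0,0,0],
    [0,0,0],
    [0,0,0]
  ]
}}

```text
clock: 21.32
ee_pos: [0.5265, 0.2643, 0.0636]
ee_rot: [-3.14, -0.005, 3.141]
ft_force: [-0.3, -0.2, -0.5]
opening: 1.0
gripper_force: 0.0
```

Emit:
{"op": "move_arm", "data": {
  "slide": [
    [0,0,0],
    [0,0,0],
    [0,0,0],
    [0,0,0]
  ],
  "dr": [
    [0,0,0],
    [0,0,0],
    [0,0,0],
    [0,0,0]
  ]
}}

```text
clock: 21.65
ee_pos: [0.5301, 0.2659, 0.0679]
ee_rot: [3.14, 0.003, -3.141]
ft_force: [-0.6, -0.1, -0.1]
opening: 1.001
gripper_force: 0.0
```

Emit:
{"op": "move_arm", "data": {
  "slide": [
    [0,0,0],
    [0,0,0],
    [0,0,0],
    [0,0,0],
    [0,0,0],
    [0,0,0],
    [0,0,0],
    [0,0,0]
  ],
  "dr": [
    [0,0,0],
    [0,0,0],
    [0,0,0],
    [0,0,0],
    [0,0,0],
    [0,0,0],
    [0,0,0],
    [0,0,0]
  ],
  "hand": 0
}}

```text
clock: 22.32
ee_pos: [0.5291, 0.2653, 0.067]
ee_rot: [-3.141, 0.001, -3.142]
ft_force: [-1.1, -0.6, 5.2]
opening: 0.59
gripper_force: 62.3
```

Emit:
{"op": "move_arm", "data": {
  "slide": [
    [0,0,0],
    [0,0,-0.004],
    [0,0,-0.014],
    [0,0,-0.034],
    [0,0,-0.06],
    [0,0,-0.09],
    [0,0,-0.12],
    [0,0,-0.15]
  ],
  "dr": [
    [0,0,0],
    [0,0,0],
    [0,0,0],
    [0,0,0],
    [0,0,0],
    [0,0,0],
    [0,0,0],
    [0,0,0]
  ]
}}

```text
clock: 22.98
ee_pos: [0.528, 0.2654, 0.2178]
ee_rot: [3.142, -0.001, -3.141]
ft_force: [0.6, 0.3, -2.4]
opening: 0.594
gripper_force: 62.7
```

Emit:
{"op": "move_arm", "data": {
  "slide": [
    [0.001,-0.01,0],
    [0.002,-0.03,0],
    [0.003,-0.06,0],
    [0.005,-0.095,0],
    [0.006,-0.13,0],
    [0.008,-0.165,0],
    [0.009,-0.2,0],
    [0.011,-0.235,0]
  ],
  "dr": [
    [0,0,0],
    [0,0,0],
    [0,0,0],
    [0,0,0],
    [0,0,0],
    [0,0,0],
    [0,0,0],
    [0,0,0]
  ]
}}

```text
clock: 23.65
ee_pos: [0.5169, 0.0289, 0.2159]
ee_rot: [3.141, -0.001, -3.141]
ft_force: [0.3, 0.6, -2.8]
opening: 0.591
gripper_force: 62.8
```

Emit:
{"op": "move_arm", "data": {
  "slide": [
    [0.002,-0.036,0],
    [0.004,-0.072,0],
    [0.006,-0.108,0],
    [0.008,-0.144,0],
    [0.01,-0.18,0],
    [0.011,-0.212,0],
    [0.012,-0.238,0],
    [0.013,-0.258,0]
  ],
  "dr": [
    [0,0,0],
    [0,0,0],
    [0,0,0],
    [0,0,0],
    [0,0,0],
    [0,0,0],
    [0,0,0],
    [0,0,0]
  ]
}}

```text
clock: 24.32
ee_pos: [0.5039, -0.2299, 0.2158]
ee_rot: [3.141, -0.001, 3.14]
ft_force: [0.5, 0.8, -1.9]
opening: 0.59
gripper_force: 62.8
```

Emit:
{"op": "move_arm", "data": {
  "slide": [
    [0,-0.015,0],
    [0,-0.025,0],
    [0,-0.03,0],
    [0,-0.031,0.01],
    [0,-0.031,0.03],
    [0,-0.031,0.06],
    [0,-0.031,0.09],
    [0,-0.031,0.11]
  ],
  "dr": [
    [0,0,0],
    [0,0,0],
    [0,0,0],
    [0,0,0],
    [0,0,0],
    [0,0,0],
    [0,0,0],
    [0,0,0]
  ]
}}

```text
clock: 24.98
ee_pos: [0.5035, -0.256, 0.103]
ee_rot: [3.139, -0.003, -3.14]
ft_force: [-0.0, -0.3, -2.7]
opening: 0.594
gripper_force: 62.8
```

Emit:
{"op": "move_arm", "data": {
  "slide": [
    [0,0,0.015],
    [0,0,0.025],
    [0,0,0.032],
    [0,0,0.037],
    [0,0,0.04],
    [0,0,0.041],
    [0,0,0.041],
    [0,0,0.041]
  ],
  "dr": [
    [0,0,0],
    [0,0,0],
    [0,0,0],
    [0,0,0],
    [0,0,0],
    [0,0,0],
    [0,0,0],
    [0,0,0]
  ]
}}

```text
clock: 25.65
ee_pos: [0.5054, -0.259, 0.0661]
ee_rot: [-3.141, 0.001, -3.141]
ft_force: [0.1, 0.0, -2.3]
opening: 0.595
gripper_force: 62.8
```

Emit:
{"op": "move_arm", "data": {
  "slide": [
    [0,0,0],
    [0,0,0],
    [0,0,0]
  ],
  "dr": [
    [0,0,0],
    [0,0,0],
    [0,0,0]
  ]
}}

```text
clock: 25.9
ee_pos: [0.5051, -0.2588, 0.0657]
ee_rot: [-3.141, 0.001, -3.142]
ft_force: [1.0, -0.5, -2.3]
opening: 0.588
gripper_force: 62.8
```

Emit:
{"op": "move_arm", "data": {
  "slide": [
    [0,0,0.001],
    [0,0,0.002],
    [0,0,0.002],
    [0,0,0.002]
  ],
  "dr": [
    [0,0,0],
    [0,0,0],
    [0,0,0],
    [0,0,0]
  ]
}}

```text
clock: 26.23
ee_pos: [0.5048, -0.2585, 0.0632]
ee_rot: [3.141, -0.0, -3.141]
ft_force: [-0.7, -0.2, -1.8]
opening: 0.59
gripper_force: 62.9
```

Emit:
{"op": "move_arm", "data": {
  "slide": [
    [0,0,0.0005],
    [0,0,0.001],
    [0,0,0.001],
    [0,0,0.001]
  ],
  "dr": [
    [0,0,0],
    [0,0,0],
    [0,0,0],
    [0,0,0]
  ]
}}

```text
clock: 26.57
ee_pos: [0.505, -0.2586, 0.063]
ee_rot: [-3.141, 0.001, -3.141]
ft_force: [-1.1, 1.8, 5.8]
opening: 0.592
gripper_force: 63.3
```

Emit:
{"op": "move_arm", "data": {
  "slide": [
    [0,0,0],
    [0,0,0],
    [0,0,0],
    [0,0,0],
    [0,0,0],
    [0,0,0]
  ],
  "dr": [
    [0,0,0],
    [0,0,0],
    [0,0,0],
    [0,0,0],
    [0,0,0],
    [0,0,0]
  ],
  "hand": 1
}}

```text
clock: 27.07
ee_pos: [0.5049, -0.2586, 0.0622]
ee_rot: [3.141, 0.0, -3.141]
ft_force: [-0.1, -0.1, 0.1]
opening: 0.997
gripper_force: 0.0
```

Emit:
{"op": "move_arm", "data": {
  "slide": [
    [0,0,-0.006],
    [0,0,-0.02],
    [0,0,-0.045],
    [0,0,-0.075],
    [0,0,-0.105],
    [0,0,-0.13],
    [0,0,-0.147],
    [0,0,-0.152]
  ],
  "dr": [
    [0,0,0],
    [0,0,0],
    [0,0,0],
    [0,0,0],
    [0,0,0],
    [0,0,0],
    [0,0,0],
    [0,0,0]
  ]
}}

```text
clock: 27.73
ee_pos: [0.5065, -0.2597, 0.2184]
ee_rot: [-3.138, 0.005, -3.141]
ft_force: [0.5, -1.3, 1.0]
opening: 1.0
gripper_force: 0.0
```

Emit:
{"op": "move_arm", "data": {
  "slide": [
    [0,0.02,0],
    [0,0.05,0],
    [0,0.085,0],
    [0,0.12,0],
    [0,0.155,0],
    [0,0.19,0],
    [0,0.22,0],
    [0,0.24,0]
  ],
  "dr": [
    [0,0,0],
    [0,0,0],
    [0,0,0],
    [0,0,0],
    [0,0,0],
    [0,0,0],
    [0,0,0],
    [0,0,0]
  ]
}}

```text
clock: 28.4
ee_pos: [0.5037, -0.0158, 0.2135]
ee_rot: [3.14, -0.002, -3.139]
ft_force: [0.1, -0.3, 0.1]
opening: 0.999
gripper_force: 0.0
```

```bash
cat > hub.py <<'E'
from h import *
import sys
x0,x1,y0,y1,zt=map(float,sys.argv[1:6])
for n in('top','scene'):
    d=vision.get_image(n); C=cloud(d); hsv=cv2.cvtColor(d['frame'],cv2.COLOR_RGB2HSV)
    reg=(C[...,0]>x0)&(C[...,0]<x1)&(C[...,1]>y0)&(C[...,1]<y1)
    br=reg&(hsv[...,0]>8)&(hsv[...,0]<35)&(hsv[...,1]>60)
    top=br&(C[...,2]>zt-.006)&(C[...,2]<zt+.006)
    q=C[top]; cc,r=cv2.minEnclosingCircle(q[:,:2].astype(np.float32)); z=np.median(q[:,2])
    cn=max(cv2.findContours(top.astype(np.uint8),cv2.RETR_EXTERNAL,cv2.CHAIN_APPROX_NONE)[0],key=len)
    p=plane(d,cn.reshape(-1,2),z)[:,:2]; c2,r2=cv2.minEnclosingCircle(p.astype(np.float32))
    bore=reg&(hsv[...,2]<60); bore&=np.hypot(C[...,0]-cc[0],C[...,1]-cc[1])<.02
    v,u=np.nonzero(bore); b=plane(d,[[u.mean(),v.mean()]],z)[0] if len(u) else None
    print(n,top.sum(),np.round(cc,4),round(r,4),'contour',np.round(c2,4),round(r2,4),'z',z.round(4),'bore',len(u),b)
d=vision.get_image('scene'); save(d,sys.argv[6])
E
python3 hub.py .4 .58 .25 .4 .05 t3.png; python3 caps.py
```

```text
top 219 [0.5087 0.3282] 0.0227 contour [0.5089 0.3272] 0.0229 z 0.0502 bore 0 None
scene 268 [0.5096 0.3308] 0.0221 contour [0.5117 0.3318] 0.0237 z 0.0508 bore 41 [0.50823737 0.33027215 0.05081569]
[ 0.5041 -0.0173  0.2136]
top tray [114. 227. 145.] 334 [ 0.5049 -0.2589] 0.0223 0.1269
top tray [253. 254. 254.] 267 [ 0.5043 -0.3591] 0.0199 0.1271
top tray [81. 86. 87.] 231 [ 0.4062 -0.3582] 0.0182 0.127
scene tray [212. 217. 209.] 109 [ 0.5066 -0.3571] 0.021 0.1256
scene tray [ 25. 161.  78.] 164 [ 0.5064 -0.2581] 0.0219 0.1272
```

View pics/t3.png

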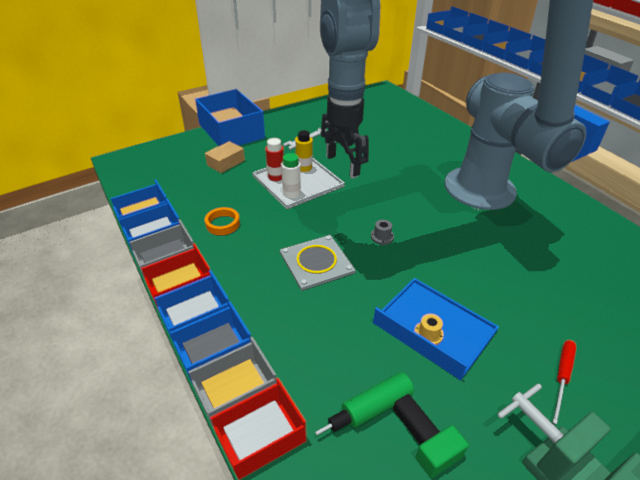

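All three cans stand upright in the tray: red (275,160), yellow (304,152), white (291,175). The brass hub is alone in the rack at (431,328), so I'll fetch it.

Emit:
{"op": "move_arm", "data": {
  "slide": [
    [0,0.02,0],
    [-0.001,0.05,0],
    [-0.001,0.085,0],
    [-0.002,0.12,0],
    [-0.002,0.155,0],
    [-0.003,0.19,0],
    [-0.003,0.225,0],
    [-0.004,0.26,0]
  ],
  "dr": [
    [0,0,0],
    [0,0,0],
    [0,0,0],
    [0,0,0],
    [0,0,0],
    [0,0,0],
    [0,0,0],
    [0,0,0]
  ]
}}

```text
clock: 29.32
ee_pos: [0.5092, 0.2416, 0.214]
ee_rot: [-3.141, -0.0, 3.139]
ft_force: [0.2, 0.1, 0.9]
opening: 1.002
gripper_force: 0.0
```

Emit:
{"op": "move_arm", "data": {
  "slide": [
    [0,0.03,0],
    [0,0.055,0.01],
    [0,0.075,0.025],
    [0,0.085,0.045],
    [0,0.087,0.065],
    [0,0.087,0.08],
    [0,0.087,0.09],
    [0,0.087,0.095]
  ],
  "dr": [
    [0,0,0],
    [0,0,0],
    [0,0,0],
    [0,0,0],
    [0,0,0],
    [0,0,0],
    [0,0,0],
    [0,0,0]
  ]
}}

```text
clock: 29.98
ee_pos: [0.5085, 0.3269, 0.1173]
ee_rot: [-3.14, -0.003, 3.14]
ft_force: [0.2, 0.4, 0.8]
opening: 0.998
gripper_force: 0.0
```

Emit:
{"op": "move_arm", "data": {
  "slide": [
    [0,0,0],
    [0,0,0],
    [0,0,0],
    [0,0,0]
  ],
  "dr": [
    [0,0,0],
    [0,0,0],
    [0,0,0],
    [0,0,0]
  ]
}}

```text
clock: 30.32
ee_pos: [0.5097, 0.3286, 0.1206]
ee_rot: [3.14, 0.002, 3.141]
ft_force: [-0.8, 0.4, 0.2]
opening: 0.999
gripper_force: 0.0
```

Emit:
{"op": "move_arm", "data": {
  "slide": [
    [0,0,0.01],
    [0,0,0.03],
    [0,0,0.055],
    [0,0,0.075],
    [0,0,0.088],
    [0,0,0.094],
    [0,0,0.096],
    [0,0,0.096]
  ],
  "dr": [
    [0,0,0],
    [0,0,0],
    [0,0,0],
    [0,0,0],
    [0,0,0],
    [0,0,0],
    [0,0,0],
    [0,0,0]
  ]
}}

```text
clock: 30.98
ee_pos: [0.5087, 0.3284, 0.0232]
ee_rot: [-3.142, -0.0, -3.141]
ft_force: [1.0, -0.3, 0.1]
opening: 0.996
gripper_force: 0.0
```

Emit:
{"op": "move_arm", "data": {
  "slide": [
    [0,0,0.002],
    [0,0,0.004],
    [0,0,0.005],
    [0,0,0.005],
    [0,0,0.005],
    [0,0,0.005]
  ],
  "dr": [
    [0,0,0],
    [0,0,0],
    [0,0,0],
    [0,0,0],
    [0,0,0],
    [0,0,0]
  ]
}}

```text
clock: 31.48
ee_pos: [0.5089, 0.3285, 0.0186]
ee_rot: [3.141, 0.001, -3.141]
ft_force: [-0.1, -0.1, 0.9]
opening: 0.998
gripper_force: 0.0
```

Emit:
{"op": "move_arm", "data": {
  "slide": [
    [0,0,0],
    [0,0,0],
    [0,0,0],
    [0,0,0],
    [0,0,0],
    [0,0,0],
    [0,0,0],
    [0,0,0]
  ],
  "dr": [
    [0,0,0],
    [0,0,0],
    [0,0,0],
    [0,0,0],
    [0,0,0],
    [0,0,0],
    [0,0,0],
    [0,0,0]
  ],
  "hand": 0
}}

```text
clock: 32.15
ee_pos: [0.5091, 0.3288, 0.0188]
ee_rot: [3.141, 0.001, -3.141]
ft_force: [0.1, 0.8, 3.8]
opening: 0.501
gripper_force: 61.5
```

Emit:
{"op": "move_arm", "data": {
  "slide": [
    [0,0,0],
    [0,0,-0.003],
    [0,0,-0.01],
    [0,0,-0.025],
    [0,0,-0.045],
    [0,0,-0.07],
    [0,0,-0.09],
    [0,0,-0.1]
  ],
  "dr": [
    [0,0,0],
    [0,0,0],
    [0,0,0],
    [0,0,0],
    [0,0,0],
    [0,0,0],
    [0,0,0],
    [0,0,0]
  ]
}}

```text
clock: 32.82
ee_pos: [0.5094, 0.3287, 0.1207]
ee_rot: [3.141, 0.002, -3.141]
ft_force: [0.0, -0.5, -3.2]
opening: 0.496
gripper_force: 61.4
```

Emit:
{"op": "move_arm", "data": {
  "slide": [
    [-0.002,-0.01,0],
    [-0.007,-0.027,0],
    [-0.014,-0.053,0],
    [-0.023,-0.085,0],
    [-0.032,-0.118,0],
    [-0.041,-0.152,0],
    [-0.05,-0.186,0],
    [-0.059,-0.22,0]
  ],
  "dr": [
    [0,0,0],
    [0,0,0],
    [0,0,0],
    [0,0,0],
    [0,0,0],
    [0,0,0],
    [0,0,0],
    [0,0,0]
  ]
}}

```text
clock: 33.48
ee_pos: [0.5663, 0.1058, 0.1162]
ee_rot: [-3.141, -0.004, 3.142]
ft_force: [0.9, -0.1, -3.9]
opening: 0.497
gripper_force: 61.5
```

Emit:
{"op": "move_arm", "data": {
  "slide": [
    [-0.009,-0.032,0],
    [-0.016,-0.058,0],
    [-0.021,-0.076,0],
    [-0.024,-0.085,0],
    [-0.024,-0.088,0],
    [-0.024,-0.088,0],
    [-0.024,-0.088,0],
    [-0.024,-0.088,0]
  ],
  "dr": [
    [0,0,0],
    [0,0,0],
    [0,0,0],
    [0,0,0],
    [0,0,0],
    [0,0,0],
    [0,0,0],
    [0,0,0]
  ]
}}

```text
clock: 34.15
ee_pos: [0.5911, 0.0218, 0.118]
ee_rot: [3.141, -0.001, -3.14]
ft_force: [-0.7, -0.2, -3.8]
opening: 0.497
gripper_force: 61.6
```

Emit:
{"op": "move_arm", "data": {
  "slide": [
    [0,0,0.01],
    [0,0,0.03],
    [0,0,0.052],
    [0,0,0.07],
    [0,0,0.08],
    [0,0,0.085],
    [0,0,0.085],
    [0,0,0.085]
  ],
  "dr": [
    [0,0,0],
    [0,0,0],
    [0,0,0],
    [0,0,0],
    [0,0,0],
    [0,0,0],
    [0,0,0],
    [0,0,0]
  ]
}}

```text
clock: 34.82
ee_pos: [0.5922, 0.0207, 0.0338]
ee_rot: [3.142, 0.001, -3.141]
ft_force: [-0.0, -0.7, -3.3]
opening: 0.498
gripper_force: 61.6
```

Run:
```python
from h import *
print(bot.get_obs()['ee_pos'],bot.get_obs()['ft_force'])
a=vision.get_image('scene')['frame'][180:300,250:410];b=vision.get_image('top')['frame'][160:280,230:390]
cv2.imwrite('pics/j1.png',cv2.resize(np.hstack([a,b]),(800,300))[:,:,::-1])
```

```text
[0.59216617 0.02074039 0.0337501 ] [-0.02393109 -0.67725394 -3.32661977]
```

View pics/j1.png

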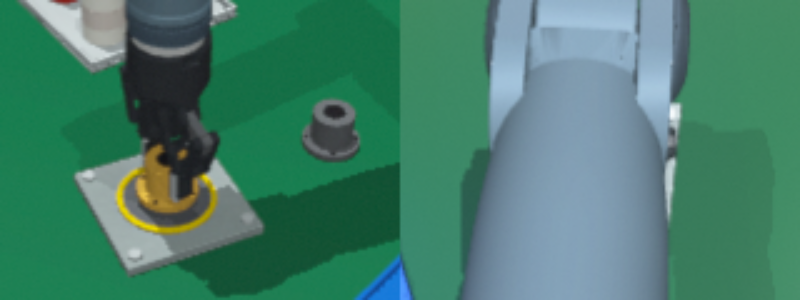

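The hub hangs centred inside the yellow ring (168,195). I'll lower it.

Emit:
{"op": "move_arm", "data": {
  "slide": [
    [0,0,0.003],
    [0,0,0.006],
    [0,0,0.008],
    [0,0,0.009],
    [0,0,0.0095],
    [0,0,0.0095],
    [0,0,0.0095]
  ],
  "dr": [
    [0,0,0],
    [0,0,0],
    [0,0,0],
    [0,0,0],
    [0,0,0],
    [0,0,0],
    [0,0,0]
  ]
}}

```text
clock: 35.5
ee_pos: [0.5918, 0.0204, 0.0238]
ee_rot: [3.142, 0.0, -3.141]
ft_force: [0.5, -0.6, -3.9]
opening: 0.497
gripper_force: 61.6
```

Emit:
{"op": "move_arm", "data": {
  "slide": [
    [0,0,0.0005],
    [0,0,0.001],
    [0,0,0.001],
    [0,0,0.001]
  ],
  "dr": [
    [0,0,0],
    [0,0,0],
    [0,0,0],
    [0,0,0]
  ]
}}

```text
clock: 35.83
ee_pos: [0.5918, 0.0205, 0.0228]
ee_rot: [3.142, 0.0, -3.141]
ft_force: [-1.0, -0.4, -2.9]
opening: 0.499
gripper_force: 61.7
```

Emit:
{"op": "move_arm", "data": {
  "slide": [
    [0,0,0.0005],
    [0,0,0.001],
    [0,0,0.001],
    [0,0,0.001]
  ],
  "dr": [
    [0,0,0],
    [0,0,0],
    [0,0,0],
    [0,0,0]
  ]
}}

```text
clock: 36.17
ee_pos: [0.5918, 0.0204, 0.0228]
ee_rot: [3.142, 0.001, -3.141]
ft_force: [-3.7, -0.6, 5.5]
opening: 0.498
gripper_force: 62.3
```

Emit:
{"op": "move_arm", "data": {
  "slide": [
    [0,0,0],
    [0,0,0],
    [0,0,0],
    [0,0,0],
    [0,0,0],
    [0,0,0],
    [0,0,0]
  ],
  "dr": [
    [0,0,0],
    [0,0,0],
    [0,0,0],
    [0,0,0],
    [0,0,0],
    [0,0,0],
    [0,0,0]
  ],
  "hand": 1
}}

```text
clock: 36.75
ee_pos: [0.5919, 0.0204, 0.0218]
ee_rot: [3.141, 0.0, -3.141]
ft_force: [-0.5, -0.1, -1.1]
opening: 1.002
gripper_force: 0.0
```

Emit:
{"op": "move_arm", "data": {
  "slide": [
    [0,0,-0.006],
    [0,0,-0.02],
    [0,0,-0.045],
    [0,0,-0.08],
    [0,0,-0.115],
    [0,0,-0.15],
    [0,0,-0.18],
    [0,0,-0.193]
  ],
  "dr": [
    [0,0,0],
    [0,0,0],
    [0,0,0],
    [0,0,0],
    [0,0,0],
    [0,0,0],
    [0,0,0],
    [0,0,0]
  ]
}}

```text
clock: 37.42
ee_pos: [0.5938, 0.0203, 0.2205]
ee_rot: [-3.141, 0.008, -3.141]
ft_force: [0.3, -0.4, -0.6]
opening: 1.002
gripper_force: 0.0
```

Emit:
{"op": "move_arm", "data": {
  "slide": [
    [0.006,-0.018,0],
    [0.015,-0.048,0],
    [0.026,-0.084,0],
    [0.038,-0.12,0],
    [0.049,-0.156,0],
    [0.06,-0.192,0],
    [0.07,-0.225,0],
    [0.079,-0.252,0]
  ],
  "dr": [
    [0,0,0],
    [0,0,0],
    [0,0,0],
    [0,0,0],
    [0,0,0],
    [0,0,0],
    [0,0,0],
    [0,0,0]
  ]
}}

```text
clock: 38.08
ee_pos: [0.5119, -0.2339, 0.2154]
ee_rot: [-3.141, 0.001, 3.14]
ft_force: [-0.1, -0.4, -1.0]
opening: 0.998
gripper_force: 0.0
```

Emit:
{"op": "move_arm", "data": {
  "slide": [
    [0.005,-0.018,0],
    [0.008,-0.026,0],
    [0.008,-0.027,0],
    [0.008,-0.027,0],
    [0.008,-0.027,0],
    [0.008,-0.027,0]
  ],
  "dr": [
    [0,0,0],
    [0,0,0],
    [0,0,0],
    [0,0,0],
    [0,0,0],
    [0,0,0]
  ]
}}

```text
clock: 38.58
ee_pos: [0.5053, -0.2572, 0.2149]
ee_rot: [3.141, 0.0, -3.139]
ft_force: [-0.0, -0.1, -0.4]
opening: 1.002
gripper_force: 0.0
```

```bash
python3 hub.py .54 .63 -.03 .07 .054 j2.png; python3 caps.py
```

```text
top 219 [0.5931 0.0203] 0.0217 contour [0.5927 0.0204] 0.0218 z 0.0539 bore 0 None
scene 182 [0.5933 0.0209] 0.0236 contour [0.5934 0.0241] 0.0245 z 0.0542 bore 24 [0.59091476 0.02098193 0.05416983]
[ 0.5052 -0.2576  0.2148]
top tray [ 77. 138.  95.] 162 [ 0.4992 -0.2584] 0.0204 0.1268
scene tray [195.5 200.  191.5] 110 [ 0.5062 -0.3538] 0.0216 0.1255
scene tray [ 20.  104.5  47. ] 166 [ 0.5081 -0.2581] 0.0233 0.1275
```

View pics/j2.png

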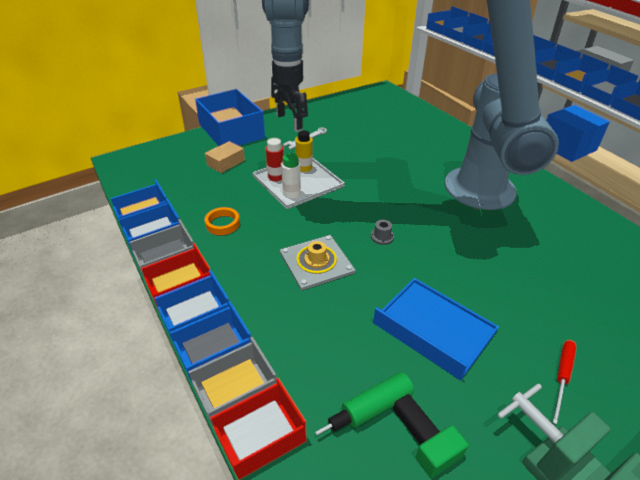

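The hub sits flat inside the ring at (317,252) and the rack is empty. Next is the white can.

Emit:
{"op": "move_arm", "data": {
  "slide": [
    [0,0,0.01],
    [0,0,0.03],
    [0,0,0.06],
    [0,0,0.09],
    [0,0,0.12],
    [0,0,0.142],
    [0,0,0.15],
    [0,0,0.152]
  ],
  "dr": [
    [0,0,0],
    [0,0,0],
    [0,0,0],
    [0,0,0],
    [0,0,0],
    [0,0,0],
    [0,0,0],
    [0,0,0]
  ]
}}

```text
clock: 39.5
ee_pos: [0.5029, -0.2573, 0.0603]
ee_rot: [3.139, -0.004, -3.141]
ft_force: [-0.2, -0.1, 0.3]
opening: 1.004
gripper_force: 0.0
```

Emit:
{"op": "move_arm", "data": {
  "slide": [
    [0,0,0],
    [0,0,0],
    [0,0,0],
    [0,0,0],
    [0,0,0],
    [0,0,0]
  ],
  "dr": [
    [0,0,0],
    [0,0,0],
    [0,0,0],
    [0,0,0],
    [0,0,0],
    [0,0,0]
  ]
}}

```text
clock: 40.0
ee_pos: [0.5054, -0.2589, 0.0636]
ee_rot: [-3.141, 0.001, -3.141]
ft_force: [0.4, 0.6, -0.2]
opening: 0.997
gripper_force: 0.0
```

Emit:
{"op": "move_arm", "data": {
  "slide": [
    [0,0,0],
    [0,0,0],
    [0,0,0],
    [0,0,0],
    [0,0,0],
    [0,0,0],
    [0,0,0],
    [0,0,0]
  ],
  "dr": [
    [0,0,0],
    [0,0,0],
    [0,0,0],
    [0,0,0],
    [0,0,0],
    [0,0,0],
    [0,0,0],
    [0,0,0]
  ],
  "hand": 0
}}

```text
clock: 40.67
ee_pos: [0.5051, -0.2589, 0.0632]
ee_rot: [-3.141, 0.001, -3.142]
ft_force: [-1.0, -0.2, 4.1]
opening: 0.595
gripper_force: 62.5
```

Emit:
{"op": "move_arm", "data": {
  "slide": [
    [0,0,0],
    [0,0,-0.004],
    [0,0,-0.014],
    [0,0,-0.034],
    [0,0,-0.06],
    [0,0,-0.09],
    [0,0,-0.12],
    [0,0,-0.15]
  ],
  "dr": [
    [0,0,0],
    [0,0,0],
    [0,0,0],
    [0,0,0],
    [0,0,0],
    [0,0,0],
    [0,0,0],
    [0,0,0]
  ]
}}

```text
clock: 41.33
ee_pos: [0.5041, -0.2577, 0.214]
ee_rot: [3.14, -0.001, -3.141]
ft_force: [-0.5, -0.4, -2.7]
opening: 0.595
gripper_force: 62.7
```

Emit:
{"op": "move_arm", "data": {
  "slide": [
    [-0.001,0.01,0],
    [-0.002,0.03,0],
    [-0.003,0.06,0],
    [-0.005,0.095,0],
    [-0.006,0.13,0],
    [-0.008,0.165,0],
    [-0.009,0.2,0],
    [-0.011,0.235,0]
  ],
  "dr": [
    [0,0,0],
    [0,0,0],
    [0,0,0],
    [0,0,0],
    [0,0,0],
    [0,0,0],
    [0,0,0],
    [0,0,0]
  ]
}}

```text
clock: 42.0
ee_pos: [0.5145, -0.0213, 0.2122]
ee_rot: [3.141, -0.002, -3.141]
ft_force: [0.8, -0.6, -2.1]
opening: 0.595
gripper_force: 62.8
```

Emit:
{"op": "move_arm", "data": {
  "slide": [
    [-0.002,0.036,0],
    [-0.004,0.072,0],
    [-0.006,0.108,0],
    [-0.008,0.144,0],
    [-0.01,0.18,0],
    [-0.011,0.212,0],
    [-0.012,0.238,0],
    [-0.013,0.258,0]
  ],
  "dr": [
    [0,0,0],
    [0,0,0],
    [0,0,0],
    [0,0,0],
    [0,0,0],
    [0,0,0],
    [0,0,0],
    [0,0,0]
  ]
}}

```text
clock: 42.67
ee_pos: [0.5273, 0.2371, 0.212]
ee_rot: [3.141, -0.002, -3.139]
ft_force: [0.5, 0.4, -1.7]
opening: 0.594
gripper_force: 62.9
```

Emit:
{"op": "move_arm", "data": {
  "slide": [
    [0,0.015,0],
    [0,0.025,0],
    [0,0.03,0],
    [0,0.0307,0.01],
    [0,0.0307,0.03],
    [0,0.0307,0.06],
    [0,0.0307,0.085],
    [0,0.0307,0.1]
  ],
  "dr": [
    [0,0,0],
    [0,0,0],
    [0,0,0],
    [0,0,0],
    [0,0,0],
    [0,0,0],
    [0,0,0],
    [0,0,0]
  ]
}}

```text
clock: 43.33
ee_pos: [0.5268, 0.2629, 0.1091]
ee_rot: [-3.139, -0.004, 3.14]
ft_force: [-0.9, -1.0, -2.3]
opening: 0.588
gripper_force: 62.8
```

Emit:
{"op": "move_arm", "data": {
  "slide": [
    [0,0,0.015],
    [0,0,0.025],
    [0,0,0.032],
    [0,0,0.037],
    [0,0,0.04],
    [0,0,0.041],
    [0,0,0.041],
    [0,0,0.041]
  ],
  "dr": [
    [0,0,0],
    [0,0,0],
    [0,0,0],
    [0,0,0],
    [0,0,0],
    [0,0,0],
    [0,0,0],
    [0,0,0]
  ]
}}

```text
clock: 44.0
ee_pos: [0.5293, 0.2654, 0.0726]
ee_rot: [3.141, 0.001, -3.141]
ft_force: [-0.5, -0.2, -2.4]
opening: 0.593
gripper_force: 62.8
```

Emit:
{"op": "move_arm", "data": {
  "slide": [
    [0,0,0],
    [0,0,0],
    [0,0,0],
    [0,0,0]
  ],
  "dr": [
    [0,0,0],
    [0,0,0],
    [0,0,0],
    [0,0,0]
  ]
}}

```text
clock: 44.33
ee_pos: [0.5289, 0.2652, 0.0721]
ee_rot: [3.141, 0.0, -3.141]
ft_force: [0.6, 0.3, -3.1]
opening: 0.595
gripper_force: 62.8
```

Expected contact is near z 0.067.

Emit:
{"op": "move_arm", "data": {
  "slide": [
    [0,0,0.002],
    [0,0,0.0035],
    [0,0,0.0045],
    [0,0,0.0045],
    [0,0,0.0045]
  ],
  "dr": [
    [0,0,0],
    [0,0,0],
    [0,0,0],
    [0,0,0],
    [0,0,0]
  ]
}}

```text
clock: 44.75
ee_pos: [0.5287, 0.2651, 0.0673]
ee_rot: [3.142, 0.0, -3.141]
ft_force: [-0.9, -1.3, -2.4]
opening: 0.595
gripper_force: 62.9
```

Emit:
{"op": "move_arm", "data": {
  "slide": [
    [0,0,0.0005],
    [0,0,0.001],
    [0,0,0.001],
    [0,0,0.001]
  ],
  "dr": [
    [0,0,0],
    [0,0,0],
    [0,0,0],
    [0,0,0]
  ]
}}

```text
clock: 45.08
ee_pos: [0.5289, 0.2651, 0.0671]
ee_rot: [3.141, 0.001, -3.141]
ft_force: [-1.2, -1.5, 5.4]
opening: 0.591
gripper_force: 63.5
```

Emit:
{"op": "move_arm", "data": {
  "slide": [
    [0,0,0],
    [0,0,0],
    [0,0,0],
    [0,0,0],
    [0,0,0],
    [0,0,0]
  ],
  "dr": [
    [0,0,0],
    [0,0,0],
    [0,0,0],
    [0,0,0],
    [0,0,0],
    [0,0,0]
  ],
  "hand": 1
}}

```text
clock: 45.58
ee_pos: [0.5287, 0.2652, 0.0662]
ee_rot: [3.142, -0.0, -3.141]
ft_force: [0.1, 0.3, 1.3]
opening: 0.997
gripper_force: 0.0
```

Emit:
{"op": "move_arm", "data": {
  "slide": [
    [0,0,-0.006],
    [0,0,-0.02],
    [0,0,-0.045],
    [0,0,-0.075],
    [0,0,-0.105],
    [0,0,-0.13],
    [0,0,-0.145],
    [0,0,-0.149]
  ],
  "dr": [
    [0,0,0],
    [0,0,0],
    [0,0,0],
    [0,0,0],
    [0,0,0],
    [0,0,0],
    [0,0,0],
    [0,0,0]
  ]
}}

```text
clock: 46.25
ee_pos: [0.5306, 0.2658, 0.2195]
ee_rot: [3.139, 0.006, -3.141]
ft_force: [0.6, -0.0, 0.0]
opening: 1.0
gripper_force: 0.0
```

Emit:
{"op": "move_arm", "data": {
  "slide": [
    [0.001,-0.02,0],
    [0.002,-0.05,0],
    [0.003,-0.085,0],
    [0.004,-0.12,0],
    [0.006,-0.155,0],
    [0.007,-0.19,0],
    [0.009,-0.225,0],
    [0.01,-0.26,0]
  ],
  "dr": [
    [0,0,0],
    [0,0,0],
    [0,0,0],
    [0,0,0],
    [0,0,0],
    [0,0,0],
    [0,0,0],
    [0,0,0]
  ]
}}

```text
clock: 46.92
ee_pos: [0.5177, 0.0036, 0.2145]
ee_rot: [3.141, -0.001, -3.141]
ft_force: [1.8, 0.2, 0.3]
opening: 0.999
gripper_force: 0.0
```

Emit:
{"op": "move_arm", "data": {
  "slide": [
    [0.001,-0.035,0],
    [0.002,-0.07,0],
    [0.003,-0.105,0],
    [0.005,-0.14,0],
    [0.006,-0.175,0],
    [0.008,-0.21,0],
    [0.009,-0.245,0],
    [0.011,-0.28,0]
  ],
  "dr": [
    [0,0,0],
    [0,0,0],
    [0,0,0],
    [0,0,0],
    [0,0,0],
    [0,0,0],
    [0,0,0],
    [0,0,0]
  ]
}}

```text
clock: 47.58
ee_pos: [0.5071, -0.2763, 0.2143]
ee_rot: [3.141, -0.001, -3.142]
ft_force: [-0.3, -0.2, 0.5]
opening: 1.003
gripper_force: 0.0
```

Emit:
{"op": "move_arm", "data": {
  "slide": [
    [0.001,-0.03,0],
    [0.002,-0.055,0],
    [0.003,-0.074,0],
    [0.003,-0.0838,0],
    [0.003,-0.0838,0],
    [0.003,-0.0838,0],
    [0.003,-0.0838,0],
    [0.003,-0.0838,0]
  ],
  "dr": [
    [0,0,0],
    [0,0,0],
    [0,0,0],
    [0,0,0],
    [0,0,0],
    [0,0,0],
    [0,0,0],
    [0,0,0]
  ]
}}

```text
clock: 48.25
ee_pos: [0.505, -0.3572, 0.2153]
ee_rot: [3.141, -0.0, -3.14]
ft_force: [-0.4, -0.6, 0.3]
opening: 0.996
gripper_force: 0.0
```

```bash
python3 meas.py | grep cap; python3 caps.py
```

```text
top cap [100. 229. 143.] 331 encl [0.5296 0.2633] 0.0223 mean [0.5286 0.2614 0.1292] z 0.1299 rayplane [0.5285 0.2613 0.1299]
scene cap [ 25. 173.  80.] 359 encl [0.5303 0.2658] 0.0231 mean [0.5321 0.2687 0.1281] z 0.1296 rayplane [0.5333 0.2698 0.1296]
[ 0.5051 -0.3575  0.2155]
top tray [197. 201. 195.] 150 [ 0.5041 -0.3589] 0.0198 0.1267
top tray [80. 84. 86.] 233 [ 0.4055 -0.3585] 0.0185 0.1269
top rack [100. 229. 143.] 330 [0.5297 0.2627] 0.0222 0.1314
scene tray [148. 153. 145.] 115 [ 0.505  -0.3534] 0.021 0.1259
scene rack [ 25. 173.  80.] 360 [0.5282 0.2658] 0.0235 0.1307
  return _methods._mean(a, axis=axis, dtype=dtype,
  ret = ret.dtype.type(ret / rcount)
```

Emit:
{"op": "move_arm", "data": {
  "slide": [
    [0,0,0.01],
    [0,0,0.03],
    [0,0,0.06],
    [0,0,0.09],
    [0,0,0.12],
    [0,0,0.142],
    [0,0,0.15],
    [0,0,0.1525]
  ],
  "dr": [
    [0,0,0],
    [0,0,0],
    [0,0,0],
    [0,0,0],
    [0,0,0],
    [0,0,0],
    [0,0,0],
    [0,0,0]
  ]
}}

```text
clock: 49.12
ee_pos: [0.5032, -0.3571, 0.0602]
ee_rot: [3.138, -0.004, -3.141]
ft_force: [0.1, 0.2, -0.2]
opening: 0.999
gripper_force: 0.0
```

Emit:
{"op": "move_arm", "data": {
  "slide": [
    [0,0,0],
    [0,0,0],
    [0,0,0],
    [0,0,0],
    [0,0,0],
    [0,0,0]
  ],
  "dr": [
    [0,0,0],
    [0,0,0],
    [0,0,0],
    [0,0,0],
    [0,0,0],
    [0,0,0]
  ]
}}

```text
clock: 49.62
ee_pos: [0.5053, -0.3591, 0.0636]
ee_rot: [-3.141, 0.001, -3.141]
ft_force: [0.4, 0.1, -0.0]
opening: 0.997
gripper_force: 0.0
```

Emit:
{"op": "move_arm", "data": {
  "slide": [
    [0,0,0],
    [0,0,0],
    [0,0,0],
    [0,0,0],
    [0,0,0],
    [0,0,0],
    [0,0,0],
    [0,0,0]
  ],
  "dr": [
    [0,0,0],
    [0,0,0],
    [0,0,0],
    [0,0,0],
    [0,0,0],
    [0,0,0],
    [0,0,0],
    [0,0,0]
  ],
  "hand": 0
}}

```text
clock: 50.28
ee_pos: [0.5052, -0.3591, 0.0631]
ee_rot: [-3.141, 0.001, -3.141]
ft_force: [-0.2, -0.6, 2.8]
opening: 0.597
gripper_force: 62.9
```

Emit:
{"op": "move_arm", "data": {
  "slide": [
    [0,0,0],
    [0,0,-0.004],
    [0,0,-0.014],
    [0,0,-0.034],
    [0,0,-0.06],
    [0,0,-0.09],
    [0,0,-0.12],
    [0,0,-0.15]
  ],
  "dr": [
    [0,0,0],
    [0,0,0],
    [0,0,0],
    [0,0,0],
    [0,0,0],
    [0,0,0],
    [0,0,0],
    [0,0,0]
  ]
}}

```text
clock: 50.95
ee_pos: [0.504, -0.3577, 0.2138]
ee_rot: [3.14, -0.002, -3.141]
ft_force: [1.3, -1.1, -2.6]
opening: 0.594
gripper_force: 62.9
```

Emit:
{"op": "move_arm", "data": {
  "slide": [
    [0,0.01,0],
    [0.001,0.03,0],
    [0.002,0.06,0],
    [0.003,0.095,0],
    [0.004,0.13,0],
    [0.004,0.165,0],
    [0.005,0.2,0],
    [0.006,0.235,0]
  ],
  "dr": [
    [0,0,0],
    [0,0,0],
    [0,0,0],
    [0,0,0],
    [0,0,0],
    [0,0,0],
    [0,0,0],
    [0,0,0]
  ]
}}

```text
clock: 51.62
ee_pos: [0.4973, -0.1212, 0.2118]
ee_rot: [3.14, -0.002, -3.141]
ft_force: [1.3, 0.4, -3.8]
opening: 0.597
gripper_force: 63.1
```

Emit:
{"op": "move_arm", "data": {
  "slide": [
    [0.001,0.036,0],
    [0.002,0.072,0],
    [0.003,0.108,0],
    [0.004,0.144,0],
    [0.005,0.18,0],
    [0.005,0.216,0],
    [0.006,0.252,0],
    [0.006,0.288,0]
  ],
  "dr": [
    [0,0,0],
    [0,0,0],
    [0,0,0],
    [0,0,0],
    [0,0,0],
    [0,0,0],
    [0,0,0],
    [0,0,0]
  ]
}}

```text
clock: 52.28
ee_pos: [0.4908, 0.1662, 0.2119]
ee_rot: [-3.141, -0.003, -3.141]
ft_force: [0.3, -0.0, -3.5]
opening: 0.592
gripper_force: 63.1
```

Emit:
{"op": "move_arm", "data": {
  "slide": [
    [0.001,0.036,0],
    [0.002,0.072,0],
    [0.003,0.108,0],
    [0.0035,0.144,0],
    [0.0038,0.18,0],
    [0.0038,0.205,0],
    [0.0038,0.222,0],
    [0.0038,0.2286,0]
  ],
  "dr": [
    [0,0,0],
    [0,0,0],
    [0,0,0],
    [0,0,0],
    [0,0,0],
    [0,0,0],
    [0,0,0],
    [0,0,0]
  ]
}}

```text
clock: 52.95
ee_pos: [0.4871, 0.3954, 0.2113]
ee_rot: [-3.141, -0.003, -3.138]
ft_force: [0.7, -0.9, -2.8]
opening: 0.589
gripper_force: 63.2
```

Emit:
{"op": "move_arm", "data": {
  "slide": [
    [0,0,0.004],
    [0,0,0.015],
    [0,0,0.035],
    [0,0,0.06],
    [0,0,0.085],
    [0,0,0.108],
    [0,0,0.124],
    [0,0,0.13]
  ],
  "dr": [
    [0,0,0],
    [0,0,0],
    [0,0,0],
    [0,0,0],
    [0,0,0],
    [0,0,0],
    [0,0,0],
    [0,0,0]
  ]
}}

```text
clock: 53.62
ee_pos: [0.4865, 0.3895, 0.0791]
ee_rot: [-3.137, -0.006, 3.14]
ft_force: [-0.6, -0.3, -2.0]
opening: 0.593
gripper_force: 63.1
```

Emit:
{"op": "move_arm", "data": {
  "slide": [
    [0,0,0.005],
    [0,0,0.009],
    [0,0,0.011],
    [0,0,0.011],
    [0,0,0.011],
    [0,0,0.011],
    [0,0,0.011]
  ],
  "dr": [
    [0,0,0],
    [0,0,0],
    [0,0,0],
    [0,0,0],
    [0,0,0],
    [0,0,0],
    [0,0,0]
  ]
}}

```text
clock: 54.2
ee_pos: [0.4894, 0.3933, 0.0726]
ee_rot: [3.141, 0.001, -3.141]
ft_force: [0.1, 0.2, -3.5]
opening: 0.591
gripper_force: 63.2
```

Emit:
{"op": "move_arm", "data": {
  "slide": [
    [0,-0.0002,0.002],
    [0,-0.0002,0.0035],
    [0,-0.0002,0.0045],
    [0,-0.0002,0.0045],
    [0,-0.0002,0.0045]
  ],
  "dr": [
    [0,0,0],
    [0,0,0],
    [0,0,0],
    [0,0,0],
    [0,0,0]
  ]
}}

```text
clock: 54.62
ee_pos: [0.4888, 0.3927, 0.0672]
ee_rot: [3.142, -0.0, -3.141]
ft_force: [-0.5, 0.2, -1.8]
opening: 0.597
gripper_force: 63.2
```

Emit:
{"op": "move_arm", "data": {
  "slide": [
    [0,0,0.0005],
    [0,0,0.001],
    [0,0,0.001],
    [0,0,0.001]
  ],
  "dr": [
    [0,0,0],
    [0,0,0],
    [0,0,0],
    [0,0,0]
  ]
}}

```text
clock: 54.95
ee_pos: [0.489, 0.3927, 0.0671]
ee_rot: [3.141, 0.001, -3.141]
ft_force: [-2.1, -2.1, 5.7]
opening: 0.594
gripper_force: 63.9
```

Emit:
{"op": "move_arm", "data": {
  "slide": [
    [0,0,0],
    [0,0,0],
    [0,0,0],
    [0,0,0],
    [0,0,0],
    [0,0,0]
  ],
  "dr": [
    [0,0,0],
    [0,0,0],
    [0,0,0],
    [0,0,0],
    [0,0,0],
    [0,0,0]
  ],
  "hand": 1
}}

```text
clock: 55.45
ee_pos: [0.4889, 0.3928, 0.0662]
ee_rot: [3.142, -0.0, -3.141]
ft_force: [-0.5, -0.4, 0.3]
opening: 0.998
gripper_force: 0.0
```

Emit:
{"op": "move_arm", "data": {
  "slide": [
    [0,0,-0.006],
    [0,0,-0.02],
    [0,0,-0.045],
    [0,0,-0.075],
    [0,0,-0.105],
    [0,0,-0.13],
    [0,0,-0.145],
    [0,0,-0.149]
  ],
  "dr": [
    [0,0,0],
    [0,0,0],
    [0,0,0],
    [0,0,0],
    [0,0,0],
    [0,0,0],
    [0,0,0],
    [0,0,0]
  ]
}}

```text
clock: 56.12
ee_pos: [0.4906, 0.3938, 0.2197]
ee_rot: [3.138, 0.006, -3.141]
ft_force: [0.9, -0.9, -0.4]
opening: 1.001
gripper_force: 0.0
```

Emit:
{"op": "move_arm", "data": {
  "slide": [
    [0.002,-0.02,0],
    [0.005,-0.05,0],
    [0.009,-0.085,0],
    [0.013,-0.12,0],
    [0.017,-0.155,0],
    [0.021,-0.19,0],
    [0.025,-0.225,0],
    [0.029,-0.26,0]
  ],
  "dr": [
    [0,0,0],
    [0,0,0],
    [0,0,0],
    [0,0,0],
    [0,0,0],
    [0,0,0],
    [0,0,0],
    [0,0,0]
  ]
}}

```text
clock: 56.78
ee_pos: [0.4588, 0.1311, 0.2145]
ee_rot: [-3.141, -0.001, -3.141]
ft_force: [0.3, 0.0, -0.8]
opening: 1.001
gripper_force: 0.0
```

Emit:
{"op": "move_arm", "data": {
  "slide": [
    [0.004,-0.035,0],
    [0.008,-0.07,0],
    [0.012,-0.105,0],
    [0.016,-0.14,0],
    [0.02,-0.175,0],
    [0.024,-0.21,0],
    [0.028,-0.245,0],
    [0.031,-0.28,0]
  ],
  "dr": [
    [0,0,0],
    [0,0,0],
    [0,0,0],
    [0,0,0],
    [0,0,0],
    [0,0,0],
    [0,0,0],
    [0,0,0]
  ]
}}

```text
clock: 57.45
ee_pos: [0.4279, -0.1486, 0.2146]
ee_rot: [3.141, -0.001, -3.141]
ft_force: [0.8, -0.1, -0.5]
opening: 1.0
gripper_force: 0.0
```

Emit:
{"op": "move_arm", "data": {
  "slide": [
    [0.004,-0.035,0],
    [0.008,-0.07,0],
    [0.012,-0.105,0],
    [0.016,-0.14,0],
    [0.02,-0.17,0],
    [0.022,-0.193,0],
    [0.0235,-0.207,0],
    [0.0235,-0.2125,0]
  ],
  "dr": [
    [0,0,0],
    [0,0,0],
    [0,0,0],
    [0,0,0],
    [0,0,0],
    [0,0,0],
    [0,0,0],
    [0,0,0]
  ]
}}

```text
clock: 58.12
ee_pos: [0.4049, -0.3613, 0.2144]
ee_rot: [3.141, -0.001, 3.14]
ft_force: [0.2, -0.1, 0.4]
opening: 1.0
gripper_force: 0.0
```

Emit:
{"op": "move_arm", "data": {
  "slide": [
    [0,0,0],
    [0,0,0],
    [0,0,0]
  ],
  "dr": [
    [0,0,0],
    [0,0,0],
    [0,0,0]
  ]
}}

```text
clock: 58.37
ee_pos: [0.4057, -0.3583, 0.2152]
ee_rot: [3.141, -0.0, -3.14]
ft_force: [0.1, 0.2, -0.3]
opening: 0.994
gripper_force: 0.0
```

```bash
python3 meas.py 2>/dev/null| grep cap; python3 caps.py
```

```text
top cap [ 98. 226. 139.] 330 encl [0.5292 0.263 ] 0.0222 mean [0.5288 0.2616 0.1292] z 0.1298 rayplane [0.5287 0.2615 0.1298]
top cap [254. 255. 255.] 279 encl [0.4877 0.3906] 0.0203 mean [0.4873 0.3894 0.1288] z 0.1295 rayplane [0.4872 0.3891 0.1295]
scene cap [ 25. 172.  80.] 357 encl [0.529  0.2655] 0.0224 mean [0.532  0.2687 0.128 ] z 0.1295 rayplane [0.5332 0.2698 0.1295]
scene cap [229. 234. 225.] 366 encl [0.4891 0.3932] 0.0208 mean [0.4919 0.3957 0.1283] z 0.1298 rayplane [0.4932 0.3965 0.1298]
[ 0.4059 -0.3584  0.2154]
top rack [ 98. 226. 139.] 329 [0.5298 0.2634] 0.0224 0.1313
top rack [254. 255. 255.] 279 [0.4876 0.3913] 0.0202 0.1314
scene rack [ 25. 172.  80.] 358 [0.5303 0.2653] 0.0236 0.1309
scene rack [229. 234. 225.] 364 [0.4882 0.3935] 0.0217 0.1313
```

Emit:
{"op": "move_arm", "data": {
  "slide": [
    [0,0,0.01],
    [0,0,0.03],
    [0,0,0.06],
    [0,0,0.09],
    [0,0,0.12],
    [0,0,0.142],
    [0,0,0.151],
    [0,0,0.154]
  ],
  "dr": [
    [0,0,0],
    [0,0,0],
    [0,0,0],
    [0,0,0],
    [0,0,0],
    [0,0,0],
    [0,0,0],
    [0,0,0]
  ]
}}

```text
clock: 59.23
ee_pos: [0.4042, -0.358, 0.0589]
ee_rot: [3.138, -0.003, -3.141]
ft_force: [-0.1, 1.2, 0.4]
opening: 1.001
gripper_force: 0.0
```

Emit:
{"op": "move_arm", "data": {
  "slide": [
    [0,0,0],
    [0,0,0],
    [0,0,0],
    [0,0,0],
    [0,0,0],
    [0,0,0]
  ],
  "dr": [
    [0,0,0],
    [0,0,0],
    [0,0,0],
    [0,0,0],
    [0,0,0],
    [0,0,0]
  ]
}}

```text
clock: 59.73
ee_pos: [0.406, -0.3603, 0.062]
ee_rot: [-3.141, 0.001, -3.141]
ft_force: [-0.9, -0.1, 0.9]
opening: 1.004
gripper_force: 0.0
```

Emit:
{"op": "move_arm", "data": {
  "slide": [
    [0,0,0],
    [0,0,0],
    [0,0,0],
    [0,0,0],
    [0,0,0],
    [0,0,0],
    [0,0,0],
    [0,0,0]
  ],
  "dr": [
    [0,0,0],
    [0,0,0],
    [0,0,0],
    [0,0,0],
    [0,0,0],
    [0,0,0],
    [0,0,0],
    [0,0,0]
  ],
  "hand": 0
}}

```text
clock: 60.4
ee_pos: [0.4057, -0.3597, 0.0617]
ee_rot: [-3.142, 0.0, -3.141]
ft_force: [-0.9, 2.0, 5.6]
opening: 0.599
gripper_force: 62.4
```

Emit:
{"op": "move_arm", "data": {
  "slide": [
    [0,0,0],
    [0,0,-0.004],
    [0,0,-0.014],
    [0,0,-0.034],
    [0,0,-0.06],
    [0,0,-0.09],
    [0,0,-0.12],
    [0,0,-0.15]
  ],
  "dr": [
    [0,0,0],
    [0,0,0],
    [0,0,0],
    [0,0,0],
    [0,0,0],
    [0,0,0],
    [0,0,0],
    [0,0,0]
  ]
}}

```text
clock: 61.07
ee_pos: [0.405, -0.3593, 0.2126]
ee_rot: [3.141, -0.001, -3.141]
ft_force: [0.3, -1.3, -3.7]
opening: 0.595
gripper_force: 63.1
```

Emit:
{"op": "move_arm", "data": {
  "slide": [
    [-0.0005,0.008,0],
    [-0.0015,0.024,0],
    [-0.003,0.05,0],
    [-0.005,0.08,0],
    [-0.007,0.115,0],
    [-0.009,0.15,0],
    [-0.011,0.185,0],
    [-0.013,0.22,0]
  ],
  "dr": [
    [0,0,0],
    [0,0,0],
    [0,0,0],
    [0,0,0],
    [0,0,0],
    [0,0,0],
    [0,0,0],
    [0,0,0]
  ]
}}

```text
clock: 61.73
ee_pos: [0.4175, -0.1378, 0.2105]
ee_rot: [3.141, -0.001, 3.141]
ft_force: [0.4, 0.6, -3.4]
opening: 0.592
gripper_force: 63.3
```

Emit:
{"op": "move_arm", "data": {
  "slide": [
    [-0.002,0.035,0],
    [-0.004,0.07,0],
    [-0.006,0.105,0],
    [-0.008,0.14,0],
    [-0.01,0.175,0],
    [-0.012,0.21,0],
    [-0.014,0.245,0],
    [-0.016,0.28,0]
  ],
  "dr": [
    [0,0,0],
    [0,0,0],
    [0,0,0],
    [0,0,0],
    [0,0,0],
    [0,0,0],
    [0,0,0],
    [0,0,0]
  ]
}}

```text
clock: 62.4
ee_pos: [0.4333, 0.1419, 0.2107]
ee_rot: [-3.141, -0.001, -3.141]
ft_force: [1.0, -0.6, -3.2]
opening: 0.596
gripper_force: 63.3
```

Emit:
{"op": "move_arm", "data": {
  "slide": [
    [-0.002,0.035,0],
    [-0.004,0.07,0],
    [-0.006,0.1,0],
    [-0.008,0.125,0],
    [-0.01,0.145,0],
    [-0.011,0.158,0],
    [-0.0113,0.165,0],
    [-0.0113,0.167,0]
  ],
  "dr": [
    [0,0,0],
    [0,0,0],
    [0,0,0],
    [0,0,0],
    [0,0,0],
    [0,0,0],
    [0,0,0],
    [0,0,0]
  ]
}}

```text
clock: 63.07
ee_pos: [0.4453, 0.3076, 0.2107]
ee_rot: [-3.141, -0.001, -3.14]
ft_force: [-0.2, -0.2, -3.7]
opening: 0.598
gripper_force: 63.4
```

Emit:
{"op": "move_arm", "data": {
  "slide": [
    [0,0,0.004],
    [0,0,0.015],
    [0,0,0.035],
    [0,0,0.06],
    [0,0,0.085],
    [0,0,0.108],
    [0,0,0.124],
    [0,0,0.13]
  ],
  "dr": [
    [0,0,0],
    [0,0,0],
    [0,0,0],
    [0,0,0],
    [0,0,0],
    [0,0,0],
    [0,0,0],
    [0,0,0]
  ]
}}

```text
clock: 63.73
ee_pos: [0.4436, 0.3045, 0.0784]
ee_rot: [-3.139, -0.005, 3.14]
ft_force: [-0.5, -1.0, -3.8]
opening: 0.597
gripper_force: 63.3
```

Emit:
{"op": "move_arm", "data": {
  "slide": [
    [0,0,0.005],
    [0,0,0.009],
    [0,0,0.011],
    [0,0,0.011],
    [0,0,0.011],
    [0,0,0.011],
    [0,0,0.011]
  ],
  "dr": [
    [0,0,0],
    [0,0,0],
    [0,0,0],
    [0,0,0],
    [0,0,0],
    [0,0,0],
    [0,0,0]
  ]
}}

```text
clock: 64.32
ee_pos: [0.4462, 0.3075, 0.071]
ee_rot: [3.141, 0.001, -3.141]
ft_force: [0.3, -0.6, -3.2]
opening: 0.594
gripper_force: 63.4
```

Emit:
{"op": "move_arm", "data": {
  "slide": [
    [0,0,0.002],
    [0,0,0.0035],
    [0,0,0.0045],
    [0,0,0.0045],
    [0,0,0.0045]
  ],
  "dr": [
    [0,0,0],
    [0,0,0],
    [0,0,0],
    [0,0,0],
    [0,0,0]
  ]
}}

```text
clock: 64.73
ee_pos: [0.4456, 0.3072, 0.0657]
ee_rot: [-3.142, -0.0, -3.141]
ft_force: [0.7, -0.0, -4.1]
opening: 0.595
gripper_force: 63.4
```

Emit:
{"op": "move_arm", "data": {
  "slide": [
    [0,0,0.0005],
    [0,0,0.001],
    [0,0,0.001],
    [0,0,0.001]
  ],
  "dr": [
    [0,0,0],
    [0,0,0],
    [0,0,0],
    [0,0,0]
  ]
}}

```text
clock: 65.07
ee_pos: [0.4458, 0.3073, 0.0657]
ee_rot: [3.141, 0.001, -3.141]
ft_force: [-3.3, -1.5, 5.6]
opening: 0.59
gripper_force: 64.1
```

Contact. I'll release, lift and clear away.

Emit:
{"op": "move_arm", "data": {
  "slide": [
    [0,0,0],
    [0,0,0],
    [0,0,0],
    [0,0,0],
    [0,0,0],
    [0,0,0]
  ],
  "dr": [
    [0,0,0],
    [0,0,0],
    [0,0,0],
    [0,0,0],
    [0,0,0],
    [0,0,0]
  ],
  "hand": 1
}}

```text
clock: 65.57
ee_pos: [0.4458, 0.3073, 0.0648]
ee_rot: [3.141, 0.0, -3.141]
ft_force: [0.1, 0.3, -0.7]
opening: 0.998
gripper_force: 0.0
```

Emit:
{"op": "move_arm", "data": {
  "slide": [
    [0,0,-0.006],
    [0,0,-0.02],
    [0,0,-0.045],
    [0,0,-0.075],
    [0,0,-0.105],
    [0,0,-0.13],
    [0,0,-0.145],
    [0,0,-0.149]
  ],
  "dr": [
    [0,0,0],
    [0,0,0],
    [0,0,0],
    [0,0,0],
    [0,0,0],
    [0,0,0],
    [0,0,0],
    [0,0,0]
  ]
}}

```text
clock: 66.23
ee_pos: [0.4475, 0.3082, 0.2177]
ee_rot: [3.139, 0.006, -3.141]
ft_force: [0.0, -0.5, -0.4]
opening: 0.998
gripper_force: 0.0
```

Emit:
{"op": "move_arm", "data": {
  "slide": [
    [0.001,-0.02,0],
    [0.001,-0.05,0],
    [0.001,-0.085,0],
    [0.001,-0.12,0],
    [0.001,-0.155,0],
    [0.001,-0.19,0],
    [0.001,-0.225,0],
    [0.001,-0.26,0]
  ],
  "dr": [
    [0,0,0],
    [0,0,0],
    [0,0,0],
    [0,0,0],
    [0,0,0],
    [0,0,0],
    [0,0,0],
    [0,0,0]
  ]
}}

```text
clock: 66.9
ee_pos: [0.4438, 0.0457, 0.213]
ee_rot: [3.141, -0.001, -3.141]
ft_force: [0.7, 0.8, -0.5]
opening: 0.996
gripper_force: 0.0
```

Emit:
{"op": "move_arm", "data": {
  "slide": [
    [0,-0.035,0],
    [0,-0.07,0],
    [0,-0.105,0],
    [0,-0.14,0],
    [0,-0.17,0],
    [0,-0.19,0],
    [0,-0.2,0],
    [0,-0.2,0]
  ],
  "dr": [
    [0,0,0],
    [0,0,0],
    [0,0,0],
    [0,0,0],
    [0,0,0],
    [0,0,0],
    [0,0,0],
    [0,0,0]
  ]
}}

```text
clock: 67.57
ee_pos: [0.4445, -0.1542, 0.2131]
ee_rot: [3.141, -0.001, 3.139]
ft_force: [0.6, -0.4, -0.9]
opening: 0.997
gripper_force: 0.0
```

Emit:
{"op": "move_arm", "data": {
  "slide": [
    [0,0,0],
    [0,0,0],
    [0,0,0],
    [0,0,0],
    [0,0,0],
    [0,0,0]
  ],
  "dr": [
    [0,0,0],
    [0,0,0],
    [0,0,0],
    [0,0,0],
    [0,0,0],
    [0,0,0]
  ]
}}

```text
clock: 68.07
ee_pos: [0.4449, -0.1522, 0.2139]
ee_rot: [3.142, 0.0, -3.14]
ft_force: [1.3, 0.3, 0.0]
opening: 0.998
gripper_force: 0.0
```

```bash
python3 meas.py 2>/dev/null| grep -E "cap|steel"; python3 hub.py .54 .63 -.03 .07 .054 end.png
```

```text
top cap [100. 227. 139.] 326 encl [0.5289 0.2633] 0.0222 mean [0.5286 0.2618 0.1292] z 0.1297 rayplane [0.5286 0.2616 0.1297]
top cap [255. 255. 255.] 283 encl [0.4871 0.3917] 0.0207 mean [0.4874 0.3895 0.1287] z 0.1297 rayplane [0.4873 0.3891 0.1297]
top cap [65. 68. 80.] 241 encl [0.4444 0.3059] 0.0185 mean [0.4446 0.3049 0.1289] z 0.1296 rayplane [0.4446 0.3047 0.1296]
top steel 284 [0.3967 0.0263] 0.0219 0.0418
scene cap [ 25. 173.  81.] 365 encl [0.5288 0.2647] 0.0236 mean [0.5321 0.2688 0.1278] z 0.1293 rayplane [0.5333 0.2699 0.1293]
scene cap [36. 35. 38.] 262 encl [0.4463 0.3095] 0.0188 mean [0.4492 0.3116 0.1274] z 0.1292 rayplane [0.4508 0.3127 0.1292]
scene cap [230. 235. 226.] 374 encl [0.4887 0.3938] 0.0208 mean [0.4921 0.3958 0.1281] z 0.1298 rayplane [0.4935 0.3967 0.1298]
scene steel 174 [0.3956 0.028 ] 0.0236 0.0423
top 220 [0.5929 0.0208] 0.0218 contour [0.5928 0.0204] 0.0218 z 0.0537 bore 0 None
scene 186 [0.5941 0.0208] 0.0243 contour [0.5949 0.024 ] 0.025 z 0.0541 bore 24 [0.59084955 0.02087788 0.05405775]
```

View pics/end.png

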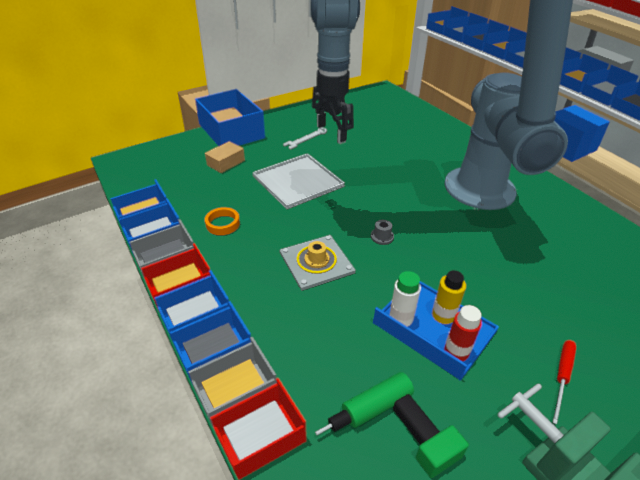

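All three cans are back upright at (405,300), (450,295) and (465,330), within about 0.5 mm of where they started. The hub is flat in the ring at (317,252) and the arm is clear, so I'm handing in.

```bash
python3 -c "
from bench import bot
print(bot.sign_off())"
```

```text
the job is handed in; nothing more can be done
None
```

I handed the job in at about 68 s: the brass hub sits flat inside the jig's yellow ring, all three cans are back upright in the rack within about 0.5 mm of where they stood by camera, and nothing else was touched.

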